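# Grease a shaft bearing with a push-type gun

### The job

Grease the shaft bearing that has the raised ball-headed nipple: lift the push-type grease gun with the round jaw coupler out of the stand, leaving the pointed-nozzle gun in place, and press its coupler squarely onto the tilted nipple until it snaps home. Keep pushing along the nipple, firmly but without ramming it, so that the gun's spring-loaded coupler stem is driven into the barrel past half of its 14 mm stroke, and finish like that: your program ends while the gripper is still holding the gun and pressing.

Things in the scene. Friction and masses are not known exactly. Their poses are not given: they have to be found in the camera images.
- coupler_gun: grease gun to use, 172 mm long, 0.4 kg, upright in the stand, coupler down. Origin: centre of the coupler's mouth, stem out; z up towards the rear end. Along z in mm: coupler 21 dia 0-29, stem 10 dia to 56, hex nut 23 wide to 70, grey barrel 34 dia to 125 (lower shoulder rests on the stand), black square grip 26 x 26, flats facing its x and y, to 167, cap to 172. Lift 75 mm to clear the stand
- coupler (a joint): how far coupler and stem are pushed into the barrel against the gun's spring: 0 fully out (at rest) to 0.014 m fully in; the spring takes 10 N to start and 17 N at the end (0.5 N per mm)
- coupler_mouth (a point): centre of the open mouth of the gun's coupler, z along the gun to its rear end; moves with the stem. A lead-in funnel 16 mm wide narrows to a 12 mm bore; four sprung jaws sit 6 mm inside
- nipple_head (a point): centre of the 10 mm ball head of the raised brass nipple; z: the nipple's axis, outwards, 30 degrees from vertical, leaning to ball_block's -x (the robot's side). Under the ball a 6.4 mm neck; 13 mm under its centre a 15 mm hexagon. The coupler's jaws snap behind the ball at 5 to 7 N of push and draw it on; snapped home, the mouth lies 11.5 mm below the ball's centre along z, ball against the seal
- ball_block: cast pillow block (140 x 38 x 71 mm) with the raised nipple, bolted to a 12 mm base plate, at either end of the shaft. Origin: centre of its underside. The shaft runs along its y, 36.5 mm up; a 78 mm pulley sits halfway between the blocks. The ball's centre lies 27.5 mm to -x of and 84 mm above its origin
- flush_block: the like pillow block at the other end of the shaft, 160 mm away, with only a flat flush fitting; not to be greased
- needle_gun: second grease gun with the same barrel but a thin pointed nozzle in place of the coupler and a round 44 mm knob in place of the square grip, 170 mm long, in the other hole of the stand 110 mm away; stays where it is. Origin at the nozzle's tip, z up
- stand: steel sheet stand for the guns, top plate 50 x 200 mm, 85 mm above the bench, bolted down, open at front and back so that the nozzles show; two 27 mm holes 55 mm to either side of its centre along its y. Origin at the centre of its underside
Not all that is in view belongs to the job. Leave any yellow look-alike of the coupler_gun alone.

How it is judged:
On the way:
1. the coupler has snapped home and square over the ball of the nipple (z of coupler_mouth in the frame of nipple_head below -0.0095 m and x of coupler_mouth in the frame of nipple_head between -0.003 and 0.003 m and y of coupler_mouth in the frame of nipple_head between -0.003 and 0.003 m and angle between the z axis of coupler_mouth and the z axis of nipple_head, either way round below 0.16 rad), for 0.1 s.
At the end, for the whole second after the job is handed in: for the last second: coupler snapped over the ball (mouth over 9.5 mm below its centre, within 3 mm of the nipple axis, within 9 degrees of square), stem pushed in over 7 mm, gun still held in the gripper, pointed gun upright and within 15 mm of its start (all of step 1 and value of joint coupler above 0.007 m and contact force between the fingers and coupler_gun above 1 N and distance of needle_gun from where it was at the start of the episode below 0.015 m and angle between needle_gun's own z axis and vertical below 0.1 rad); the arm keeps its last pose, push and grip.
It fails at once if the pointed gun is pulled out of its hole or knocked over (distance of needle_gun from where it was at the start of the episode above 0.04 m or angle between needle_gun's own z axis and vertical above 0.3 rad).
It fails at once if the nipple is rammed with more than 60 N (contact force between coupler_gun and ball_block above 60 N).
It also fails if it takes over 45 s, if anything falls off the work surface, if the arm or the gripper's body presses on something with over 40 N, if the wrist force passes 120 N, or if a joint passes its speed limit or range.

### The arm

A 6-joint arm with a two-finger parallel gripper is mounted at the origin on the work surface. World frame = base frame: x ahead of the robot, y to its left, z up, the work surface at z = 0. Lengths are in m, angles in rad, forces in N, time in s.
With the tool pointing down it reaches from about 0.425 to 0.95 m from the base axis. Payload 3.5 kg.
Tool frame: the origin (TCP) lies at the very end of the fingers, on their centre line; the grasp point (between the pads) lies 19 mm behind it; y points along the fingers, z is the direction in which the jaws open and shut, and the axes are right-handed (so a half turn about y gives the same grasp; the last joint's range is limited). The gripper opens to 85 mm and grips with 20 to 120 N. Pads are 22 mm wide; open, the fingers measure 114 mm over their backs; the gripper's body (76 mm by 85 mm) begins 54 mm behind the grasp point. The pads swing forward as they close: fully open they stand 13 mm farther back than shut.
Start: joints at [1.182, 0.286, 1.577, -0, 1.279, -0.15], TCP at [0.16, 0.656, 0.231] pointing down, gripper open.
Joint ranges: [-2.77, 2.77], [-0.9, 2.22], [0.21, 2.48], [-1.53, 4.67], [0.24, 2.81], [-2.84, 2.84]. Speed limits (rad/s): [2.79, 2.79, 3.14, 3.14, 3.14, 3.14].

### API

Orientations are given as a unit quaternion [x, y, z, w].
In Python, from plant import ctrl, cams gives the robot as it stands.
- The arm moves only by the tool play_rows, never from a script. Its argument "steps" is a list of rows, each an object of numbers: "claw": the finger opening in cm, from 0 to 8.54; "tx", "ty", "tz": the shift along the tool's x, y, z in cm; "ax", "ay", "az": the turn, a rotation vector about the tool's x, y, z in degrees. A call has 1 to 12 rows; each row is the pose to reach, as a shift and turn from the pose commanded when the call began, along the tool's axes at that moment; what a row does not reach only later rows make up. A row lasts 1/12 s, in which the tool goes at most 41.7 mm and 7.16 degrees, less where a joint would pass 70% of its speed; a pose out of reach is approached as far as the arm can. A call with a gripper value outside its range is refused whole. The fingers move at their own pace and stop on an object; "grip_force" is the grip in N (left out, the last holds). Time passes only in rows, so rows that repeat a pose let the fingers close. It gives the time, the measured TCP pose, the force and the opening at its end, in the units of the state.
- ctrl.get_state(): the state, without advancing time (a new reading comes with each control period).
- cams.read_camera(name): name is "side" or "top" or "wrist"; returns (picture, depth): 480x640x3 uint8, blue, green, red; 480x640 float32, m along the optical axis (not along the pixel's ray), 0 where there is no reading.
- cams.camera_model(name): a dict with "intrinsics" (3x3 intrinsics, pixels), "rvec" (rotation vector, rad) and "tvec" (3), from world to camera coordinates, as OpenCV has them; the wrist camera has in their place "tool_from_camera" (4x4, takes a point from camera to tool coordinates, whose origin is the TCP and whose axes are the tool frame's). Camera axes: x right, y down, z forward; pixel columns grow to the right and rows downward; lengths in m; the calibration is good to about 2 mm. A picture is of the moment at which its call begins: read the wrist's pose just before it. camera_model takes no time and is no camera call.
- ctrl.sign_off(): hands the job in, once; it reports no verdict.
The state is a dict: "time": time; "qpos": joint angles; "dq": joint speeds; "joint_efforts": joint torques, N m; "eef_pos": TCP position; "tcp_rot": TCP orientation; "contact_force": force on the tool from outside, world axes, zero at the start; "wrist_torque": the same for the moment, N m; "opening": opening from 0.0 (shut) to 1.0 (fully open).
Only numpy, scipy, OpenCV 4.12 (cv2) and the standard library are available. Lean on these libraries where they do the work, as an engineer would, in place of code of your own. Each camera call takes 0.05 s, during which the arm holds its last target.

## Working session

There is one attempt and no reset: what is moved stays moved. The work goes in short steps, Python scripts to look and compute and a tool call to move; the robot and the scene stay as the last step left them, time stands still between calls to the robot, and variables do not carry over. Pictures are saved under pics/ and viewed, and the job is handed in when it is done.

Besides the shell and the picture viewer there is one more tool, called after ">>>" as name(argument=value, ...), one argument or row to a line, values as JSON. play_rows: Moves the arm, as the interface text tells. Its arguments: {"type":"object","properties":{"steps":{"type":"array","items":{"type":"object","properties":{"claw":{"type":"number"},"tx":{"type":"number"},"ty":{"type":"number"},"tz":{"type":"number"},"ax":{"type":"number"},"ay":{"type":"number"},"az":{"type":"number"}}}},"grip_force":{"type":"number"}},"required":["steps"]}

```bash
ls; mkdir -p pics; cat > h.py <<'E'
import numpy as np, cv2
from scipy.spatial.transform import Rotation as R
from plant import ctrl, cams
def grab(n,tag):
    s=ctrl.get_state(); img,d=cams.read_camera(n); m=cams.camera_model(n)
    cv2.imwrite(f'pics/{tag}.png',img); np.savez(f'{tag}.npz',img=img,d=d,pos=s['eef_pos'],rot=s['tcp_rot'])
    return img,d,m,s
def world(n,d,uv,s=None,pos=None,rot=None):
    m=cams.camera_model(n);K=np.array(m['intrinsics'])
    uv=np.atleast_2d(uv).astype(int); z=d[uv[:,1],uv[:,0]]
    p=np.stack([(uv[:,0]-K[0,2])/K[0,0]*z,(uv[:,1]-K[1,2])/K[1,1]*z,z],1)
    if 'rvec' in m:
        Rm=cv2.Rodrigues(np.array(m['rvec'],float))[0]
        return (p-np.array(m['tvec']).ravel())@Rm
    T=np.array(m['tool_from_camera']); p=p@T[:3,:3].T+T[:3,3]
    return R.from_quat(rot).apply(p)+np.array(pos)
def cloud(n,d,pos=None,rot=None):
    v,u=np.nonzero(d>0); return np.stack([u,v],1), world(n,d,np.stack([u,v],1),pos=pos,rot=rot)
E
python3 - <<'E'
from h import *
for n in ['side','top','wrist']:
    i,d,m,s=grab(n,n+'0'); print(n,m)
print(s)
E
```

```text
pics
side {'intrinsics': array([[442.72373493,   0.        , 324.16773511],
       [  0.        , 442.72373493, 235.27610334],
       [  0.        ,   0.        ,   1.        ]]), 'rvec': array([ 2.03256022, -0.51538758,  0.28916317]), 'tvec': array([-0.42477594,  0.23930937,  0.64821275])}
top {'intrinsics': array([[496.68100961,   0.        , 310.13847479],
       [  0.        , 496.68100961, 242.45385801],
       [  0.        ,   0.        ,   1.        ]]), 'rvec': array([ 2.16191062, -2.21137894,  0.07488619]), 'tvec': array([0.06612304, 0.51854702, 0.86070896])}
wrist {'intrinsics': array([[341.01701355,   0.        , 315.15448093],
       [  0.        , 341.01701355, 244.62731774],
       [  0.        ,   0.        ,   1.        ]]), 'tool_from_camera': array([[-1.51968790e-03,  9.51942907e-01,  3.06271761e-01,
        -7.84617066e-02],
       [-2.56392907e-05, -3.06272152e-01,  9.51943994e-01,
        -1.42977206e-01],
       [ 9.99998845e-01,  1.43880518e-03,  4.89845224e-04,
        -7.31354330e-04],
       [ 0.00000000e+00,  0.00000000e+00,  0.00000000e+00,
         1.00000000e+00]])}
{'time': 0.1, 'qpos': array([ 1.18195949e+00,  2.87083296e-01,  1.57807691e+00, -2.20174717e-05,
        1.27861226e+00, -1.49972357e-01]), 'dq': array([-0.00119662, -0.00116307, -0.00251608, -0.00071699,  0.00034957,
       -0.00058979]), 'joint_efforts': array([ 5.33941093e-04, -4.07296264e+01, -2.93699723e+01, -1.62738920e-04,
        3.45740147e-03, -1.89827887e-06]), 'eef_pos': array([0.15942644, 0.6552678 , 0.23005629]), 'tcp_rot': array([ 0.70281438, -0.08444637,  0.0840505 , -0.70132465]), 'contact_force': array([0.46283895, 0.00566736, 1.20783167]), 'wrist_torque': array([0.00778659, 0.01359929, 0.03541639]), 'opening': 1.0012683767379964}
```

View pics/side0.png

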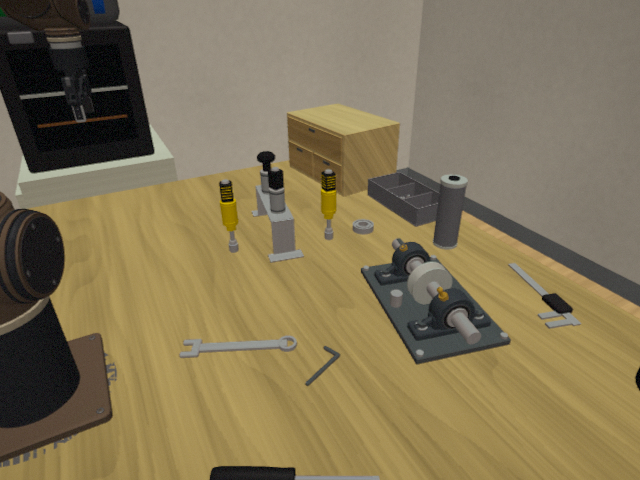

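View pics/top0.png

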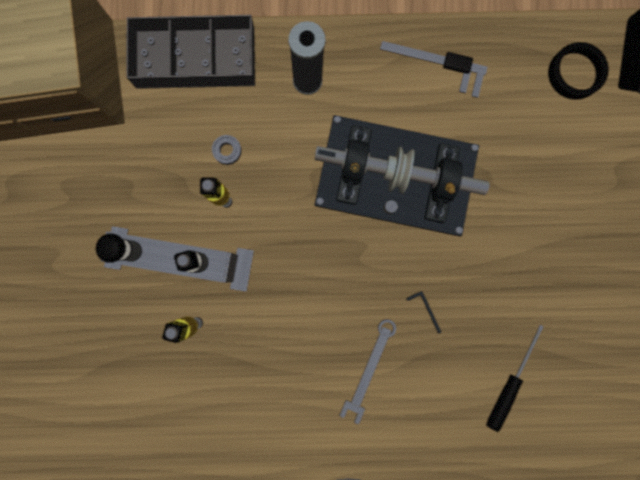

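View pics/wrist0.png

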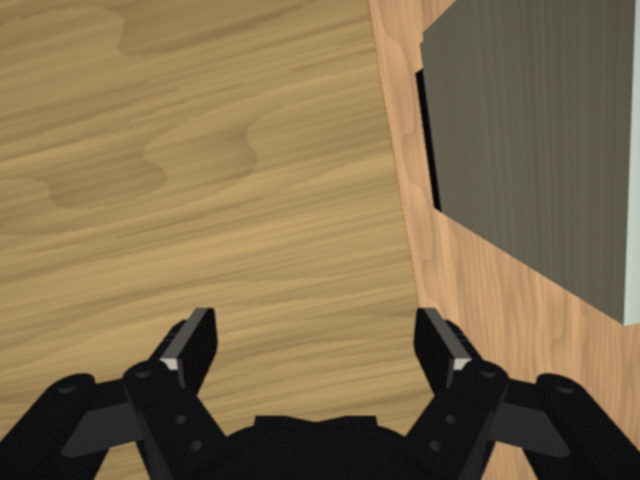

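Candidates: the gun in the stand with a square black grip (top [188,261], side [277,190]); the round-knob gun (top [112,247], side [266,170]); two free-standing yellow guns (top [212,188] and [178,330]). The description picks the square-grip one. Next I'll take a close crop and check which block has the ball.

```bash
python3 - <<'E'
from h import *
s=np.load('side0.npz');t=np.load('top0.npz')
a=cv2.resize(s['img'][140:270,200:350],None,fx=4,fy=4,interpolation=cv2.INTER_CUBIC)[:520,:600]
cv2.imwrite('pics/c1.png',a)
b=cv2.resize(s['img'][225:365,350:510],None,fx=5,fy=4.2,interpolation=cv2.INTER_CUBIC)
cv2.imwrite('pics/c2.png',b)
c=cv2.resize(t['img'][100:250,300:500],None,fx=4,fy=4,interpolation=cv2.INTER_CUBIC)
cv2.imwrite('pics/c3.png',c)
for uv in [(188,261),(183,261),(193,261),(112,247),(212,187),(178,332),(243,270),(150,257),(451,187),(354,167),(450,205),(388,160),(337,119),(474,147),(462,234),(320,201),(391,207)]:
    print(uv,world('top',t['d'],uv).round(4))
E
```

```text
(188, 261) [[0.4859 0.2293 0.1857]]
(183, 261) [[0.486  0.2362 0.1865]]
(193, 261) [[0.4859 0.2233 0.1809]]
(112, 247) [[0.5083 0.3378 0.1857]]
(212, 187) [[0.5949 0.1975 0.1685]]
(178, 332) [[0.3839 0.249  0.1668]]
(243, 270) [[0.4742 0.176  0.001 ]]
(150, 257) [[0.4974 0.3154 0.0865]]
(451, 187) [[ 0.6005 -0.1776  0.0908]]
(354, 167) [[ 0.6384 -0.0207  0.0849]]
(450, 205) [[ 0.5818 -0.1973  0.0122]]
(388, 160) [[ 0.6546 -0.0813  0.0602]]
(337, 119) [[0.7418 0.0009 0.0163]]
(474, 147) [[ 0.6847 -0.2431  0.0176]]
(462, 234) [[ 0.5295 -0.2173  0.0095]]
(320, 201) [[0.5936 0.0351 0.0167]]
(391, 207) [[ 0.5771 -0.0874  0.0377]]
```

View pics/c1.png

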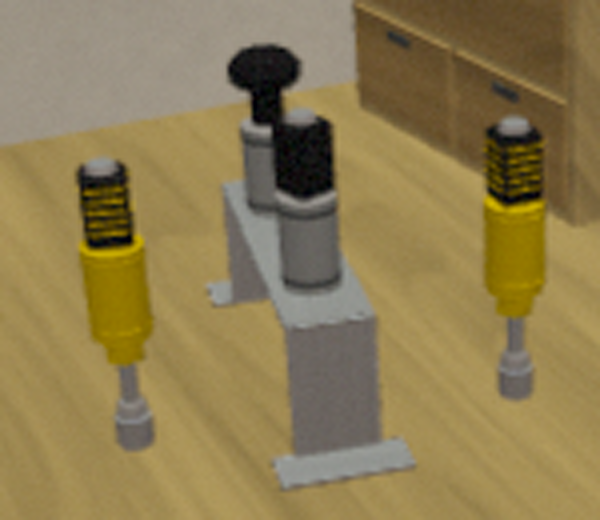

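View pics/c2.png

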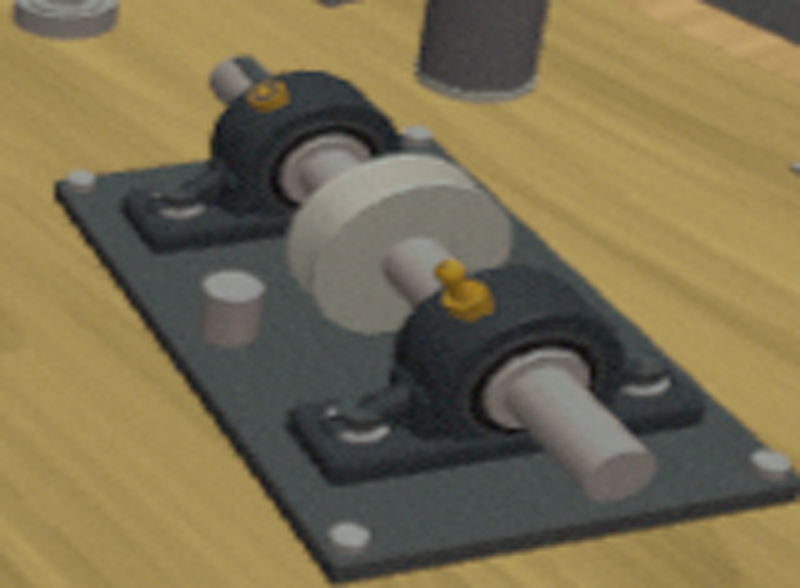

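View pics/c3.png

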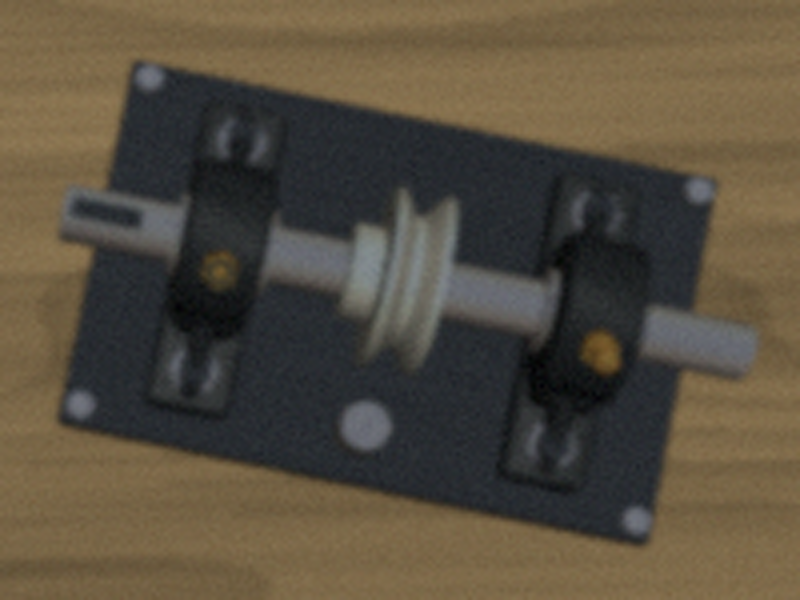

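```bash
python3 - <<'E'
from h import *
s=ctrl.get_state(); M=R.from_quat(s['tcp_rot']).as_matrix(); print(M.round(3))
t=np.load('top0.npz')
c=cv2.resize(t['img'][225:300,90:190+70],None,fx=4.5,fy=4.5,interpolation=cv2.INTER_CUBIC)
cv2.imwrite('pics/c4.png',c)
uv,P=cloud('top',t['d'])
# gun cap/grip points
m=(abs(P[:,0]-.486)<.035)&(abs(P[:,1]-.229)<.035)&(P[:,2]>.17)
q=P[m]; print(m.sum(), q[:,2].min(),np.median(q[:,2]),q[:,2].max(), q[:,:2].mean(0))
m2=m&(P[:,2]>.184);print(P[m2].mean(0), P[m2].min(0),P[m2].max(0))
ss=np.load('side0.npz'); uv,P=cloud('side',ss['d'])
m=(abs(P[:,0]-.486)<.035)&(abs(P[:,1]-.229)<.035)&(P[:,2]>.1)
for z in np.arange(.1,.19,.01):
    k=m&(abs(P[:,2]-z)<.005)
    if k.sum():print(round(z,3),k.sum(),P[k].min(0).round(4),P[k].max(0).round(4))
E
```

```text
[[ 0.972 -0.001  0.237]
 [-0.237 -0.002  0.972]
 [-0.    -1.    -0.002]]
347 0.17001278349094684 0.18220479630872596 0.18957311328291934 [0.48696522 0.23510248]
[0.48689324 0.23610358 0.18636263] [0.47611908 0.22501741 0.18406603] [0.49604506 0.2449351  0.18957311]
0.1 35 [0.4755 0.2194 0.1   ] [0.503  0.2409 0.1045]
0.11 62 [0.4757 0.2195 0.1052] [0.5037 0.2405 0.1148]
0.12 62 [0.4758 0.218  0.115 ] [0.5059 0.2387 0.1245]
0.13 64 [0.4749 0.2176 0.1252] [0.5064 0.242  0.1349]
0.14 78 [0.4746 0.2184 0.135 ] [0.5079 0.2472 0.145 ]
0.15 66 [0.4775 0.2217 0.1451] [0.5056 0.2449 0.155 ]
0.16 65 [0.477  0.2212 0.1552] [0.5059 0.2414 0.1649]
0.17 68 [0.4763 0.2208 0.1652] [0.5072 0.2447 0.1748]
0.18 85 [0.4763 0.2199 0.1752] [0.5067 0.2447 0.1848]
```

View pics/c4.png

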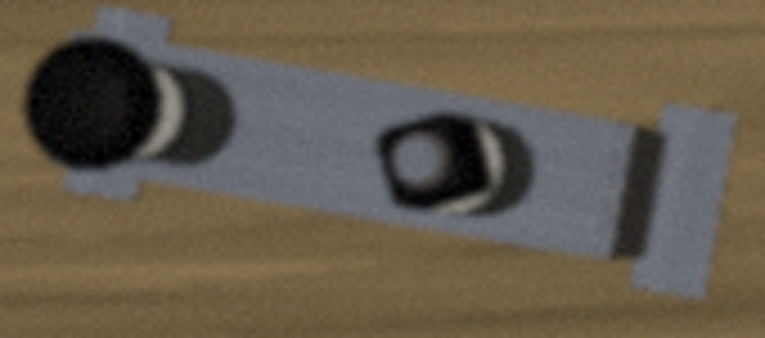

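Top crop: the square grip at full-image [183,260] is rotated relative to the stand, with the knob gun at [112,247]. In the side crop the ball-headed nipple is on the near block (side [441,292], top [450,187]), and the far block has the flush fitting. I'm moving above the gun to get a close look.

>>> play_rows(
  steps=[
    {"ty": -3,"claw": 8.5},
    {"tx": 5,"tz": -4,"ty": -3},
    {"tx": 42,"tz": -33.2,"ty": -3},
    {"tx": 42,"tz": -33.2,"ty": -3},
    {"tx": 42,"tz": -33.2,"ty": -3},
    {"tx": 42,"tz": -33.2,"ty": -3},
    {"tx": 42,"tz": -33.2,"ty": -3},
    {"tx": 42,"tz": -33.2,"ty": -3},
    {"tx": 42,"tz": -33.2,"ty": -3},
    {"tx": 42,"tz": -33.2,"ty": -3},
    {"tx": 42,"tz": -33.2,"ty": -3},
    {"tx": 42,"tz": -33.2,"ty": -3},
  ],
)

```text
invalid input at $.steps[0]: expected keys claw, tx, ty, tz, ax, ay, az
```

>>> play_rows(
  steps=[
    {"claw": 8.5,"tx": 0,"ty": -3,"tz": 0,"ax": 0,"ay": 0,"az": 0},
    {"claw": 8.5,"tx": 42,"ty": -3,"tz": -33.2,"ax": 0,"ay": 0,"az": 0},
    {"claw": 8.5,"tx": 42,"ty": -3,"tz": -33.2,"ax": 0,"ay": 0,"az": 0},
    {"claw": 8.5,"tx": 42,"ty": -3,"tz": -33.2,"ax": 0,"ay": 0,"az": 0},
    {"claw": 8.5,"tx": 42,"ty": -3,"tz": -33.2,"ax": 0,"ay": 0,"az": 0},
    {"claw": 8.5,"tx": 42,"ty": -3,"tz": -33.2,"ax": 0,"ay": 0,"az": 0},
    {"claw": 8.5,"tx": 42,"ty": -3,"tz": -33.2,"ax": 0,"ay": 0,"az": 0},
    {"claw": 8.5,"tx": 42,"ty": -3,"tz": -33.2,"ax": 0,"ay": 0,"az": 0},
    {"claw": 8.5,"tx": 42,"ty": -3,"tz": -33.2,"ax": 0,"ay": 0,"az": 0},
    {"claw": 8.5,"tx": 42,"ty": -3,"tz": -33.2,"ax": 0,"ay": 0,"az": 0},
    {"claw": 8.5,"tx": 42,"ty": -3,"tz": -33.2,"ax": 0,"ay": 0,"az": 0},
    {"claw": 8.5,"tx": 42,"ty": -3,"tz": -33.2,"ax": 0,"ay": 0,"az": 0},
  ],
)

```text
time: 1.15
eef_pos: [0.4424, 0.2928, 0.2612]
tcp_rot: [-0.702, 0.084, -0.084, 0.702]
contact_force: [0.3, 0.2, 0.8]
opening: 0.994
```

>>> play_rows(
  steps=[
    {"claw": 8.5,"tx": 3,"ty": 0,"tz": -2.4,"ax": 0,"ay": 0,"az": 0},
    {"claw": 8.5,"tx": 6,"ty": 0,"tz": -4.7,"ax": 0,"ay": 0,"az": 0},
    {"claw": 8.5,"tx": 6,"ty": 0,"tz": -4.7,"ax": 0,"ay": 0,"az": 0},
    {"claw": 8.5,"tx": 6,"ty": 0,"tz": -4.7,"ax": 0,"ay": 0,"az": 0},
    {"claw": 8.5,"tx": 6,"ty": 0,"tz": -4.7,"ax": 0,"ay": 0,"az": 0},
  ],
)

```text
time: 1.57
eef_pos: [0.4885, 0.2349, 0.2609]
tcp_rot: [-0.702, 0.085, -0.084, 0.702]
contact_force: [-0.0, 0.7, -0.2]
opening: 0.994
```

```bash
python3 - <<'E'
from h import *
i,d,m,s=grab('wrist','w1'); print(s['eef_pos'],s['tcp_rot'])
E
```

```text
[0.48849307 0.23493425 0.26093336] [-0.70200252  0.08482094 -0.08398357  0.70210015]
```

View pics/w1.png

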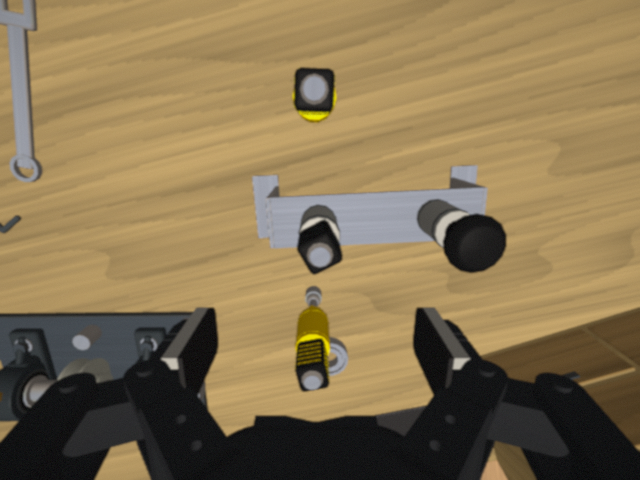

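Wrist picture: our gun's square grip is at [319,245], twisted about 25° relative to the jaws. The knob gun is at [474,243], and the yellow ones at [315,90] and [313,360]. Next I'll measure the grip's yaw and centre.

```bash
python3 - <<'E'
from h import *
w=np.load('w1.npz');d=w['d'];img=w['img']
cv2.imwrite('pics/c5.png',cv2.resize(img[205:285,275:365],None,fx=6,fy=6,interpolation=cv2.INTER_CUBIC))
uv,P=cloud('wrist',d,w['pos'],w['rot'])
m=(abs(P[:,0]-.488)<.04)&(abs(P[:,1]-.234)<.04)
c=P[m&(P[:,2]>.1845)&(P[:,2]<.195)]; print('cap',len(c),c.mean(0),(c.min(0)+c.max(0))/2,c.max(0)-c.min(0))
g=P[m&(P[:,2]>.177)&(P[:,2]<.195)]; print('top',len(g))
h=cv2.minAreaRect((g[:,:2]*1000).astype(np.float32)); print(h)
for z in np.arange(.09,.19,.01):
    k=m&(abs(P[:,2]-z)<.005); print(round(z,3),k.sum(),P[k].mean(0).round(4))
E
```

```text
cap 388 [0.48823618 0.23756112 0.18644028] [0.48847431 0.23775608 0.18647174] [0.01604292 0.01610313 0.00391099]
top 1294
((488.7900390625, 237.5447998046875), (26.028215408325195, 26.32741355895996), 14.275915145874023)
0.09 2061 [0.4835 0.2331 0.0859]
0.1 71 [0.4755 0.2403 0.0999]
0.11 82 [0.4754 0.2397 0.11  ]
0.12 87 [0.4758 0.2407 0.1201]
0.13 85 [0.4752 0.2403 0.1306]
0.14 287 [0.4787 0.2412 0.1396]
0.15 117 [0.4782 0.2389 0.1505]
0.16 132 [0.4787 0.239  0.1604]
0.17 137 [0.4779 0.2389 0.1696]
0.18 978 [0.4862 0.238  0.1812]
```

View pics/c5.png

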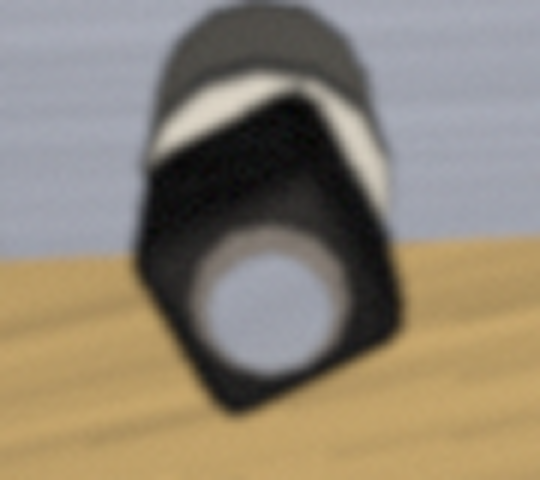

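>>> play_rows(
  steps=[
    {"claw": 8.5,"tx": 0,"ty": 0,"tz": 0.26,"ax": 0,"ay": -7,"az": 0},
    {"claw": 8.5,"tx": -0.05,"ty": 0,"tz": 0.26,"ax": 0,"ay": -14,"az": 0},
    {"claw": 8.5,"tx": -0.05,"ty": 0,"tz": 0.26,"ax": 0,"ay": -21,"az": 0},
    {"claw": 8.5,"tx": -0.05,"ty": 0,"tz": 0.26,"ax": 0,"ay": -28,"az": 0},
    {"claw": 8.5,"tx": -0.05,"ty": 3,"tz": 0.26,"ax": 0,"ay": -28,"az": 0},
    {"claw": 8.5,"tx": -0.05,"ty": 5,"tz": 0.26,"ax": 0,"ay": -28,"az": 0},
    {"claw": 8.5,"tx": -0.05,"ty": 5,"tz": 0.26,"ax": 0,"ay": -28,"az": 0},
    {"claw": 8.5,"tx": -0.05,"ty": 5,"tz": 0.26,"ax": 0,"ay": -28,"az": 0},
  ],
)

```text
time: 2.28
eef_pos: [0.4874, 0.2384, 0.2102]
tcp_rot: [0.702, 0.088, -0.09, -0.701]
contact_force: [0.2, 0.7, 0.4]
opening: 0.994
```

```bash
python3 - <<'E'
from h import *
i,d,m,s=grab('wrist','w2'); print(s['eef_pos'],R.from_quat(s['tcp_rot']).as_matrix().round(4))
uv,P=cloud('wrist',d,s['eef_pos'],s['tcp_rot'])
M=(abs(P[:,0]-.488)<.03)&(abs(P[:,1]-.236)<.03)&(P[:,2]>.177)&(P[:,2]<.195)
print(cv2.minAreaRect((P[M][:,:2]*1000).astype(np.float32)))
E
```

```text
[0.48739293 0.23844737 0.21020437] [[ 9.683e-01 -3.100e-03 -2.496e-01]
 [ 2.496e-01 -7.000e-04  9.683e-01]
 [-3.200e-03 -1.000e+00  1.000e-04]]
((488.28057861328125, 237.2295379638672), (25.579208374023438, 26.261844635009766), 15.074761390686035)
```

View pics/w2.png

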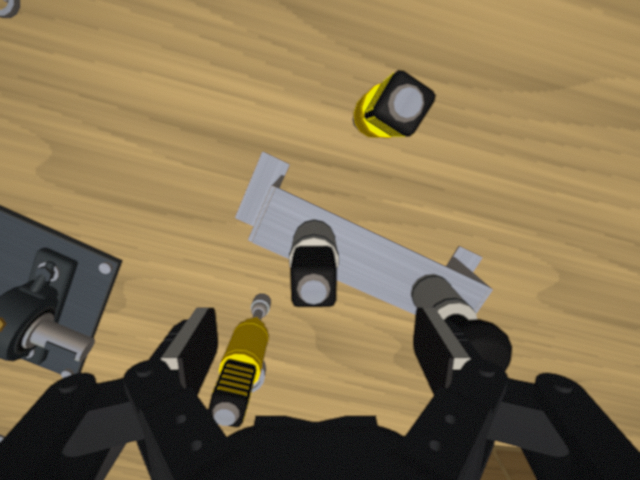

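The grip is now aligned with the jaws at [314,275], and both fingers clear the knob gun and the yellow one. Descending and gripping.

>>> play_rows(
  steps=[
    {"claw": 8.5,"tx": 0.05,"ty": 2,"tz": -0.13,"ax": 0,"ay": 0,"az": 0},
    {"claw": 8.5,"tx": 0.05,"ty": 4,"tz": -0.13,"ax": 0,"ay": 0,"az": 0},
    {"claw": 8.5,"tx": 0.05,"ty": 5.5,"tz": -0.13,"ax": 0,"ay": 0,"az": 0},
    {"claw": 8.5,"tx": 0.05,"ty": 6.6,"tz": -0.13,"ax": 0,"ay": 0,"az": 0},
    {"claw": 8.5,"tx": 0.05,"ty": 6.6,"tz": -0.13,"ax": 0,"ay": 0,"az": 0},
    {"claw": 4,"tx": 0.05,"ty": 6.6,"tz": -0.13,"ax": 0,"ay": 0,"az": 0},
    {"claw": 3,"tx": 0.05,"ty": 6.6,"tz": -0.13,"ax": 0,"ay": 0,"az": 0},
    {"claw": 1,"tx": 0.05,"ty": 6.6,"tz": -0.13,"ax": 0,"ay": 0,"az": 0},
    {"claw": 0,"tx": 0.05,"ty": 6.6,"tz": -0.13,"ax": 0,"ay": 0,"az": 0},
    {"claw": 0,"tx": 0.05,"ty": 6.6,"tz": -0.13,"ax": 0,"ay": 0,"az": 0},
    {"claw": 0,"tx": 0.05,"ty": 6.6,"tz": -0.13,"ax": 0,"ay": 0,"az": 0},
    {"claw": 0,"tx": 0.05,"ty": 6.6,"tz": -0.13,"ax": 0,"ay": 0,"az": 0},
  ],
  grip_force=90,
)

```text
time: 3.33
eef_pos: [0.4905, 0.2368, 0.1465]
tcp_rot: [-0.701, -0.089, 0.087, 0.702]
contact_force: [-1.3, 1.7, 4.0]
opening: 0.291
```

```bash
python3 - <<'E'
from h import *
i,d,m,s=grab('wrist','w3'); print(s)
E
```

```text
{'time': 3.3333, 'qpos': array([ 2.63091255e-01,  8.64174058e-02,  1.97087557e+00,  9.80958336e-04,
        1.08231767e+00, -1.55783302e+00]), 'dq': array([1.52748750e-03, 4.53687364e-04, 7.89869860e-04, 9.95842107e-05,
       1.84691639e-03, 4.62180748e-04]), 'joint_efforts': array([-1.01720788e+00, -2.81867623e+01, -2.49780124e+01, -4.15588338e-01,
       -7.86126126e-02, -6.70652051e-03]), 'eef_pos': array([0.49046277, 0.23681772, 0.14647554]), 'tcp_rot': array([-0.70120397, -0.08869391,  0.08739008,  0.70200381]), 'contact_force': array([-1.30435426,  1.7244227 ,  3.9747278 ]), 'wrist_torque': array([0.30559158, 0.1465733 , 0.03431551]), 'opening': 0.2905840749574174}
```

View pics/w3.png

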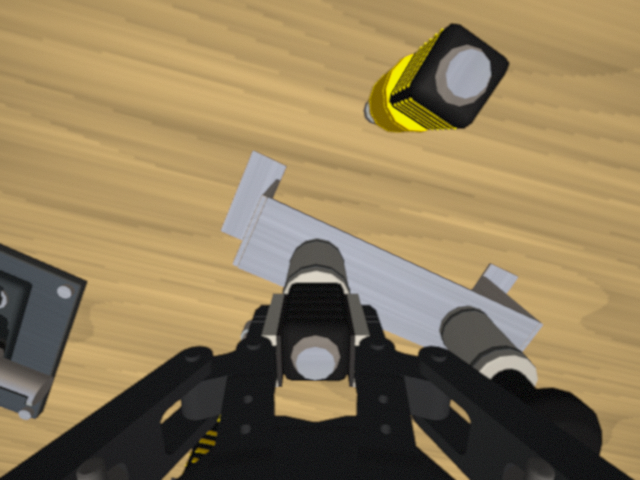

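The gripper holds the grip at [315,330], centred, with 0.29 opening (about 25 mm). Lifting straight out now, while I refine the nipple position from the images already taken.

>>> play_rows(
  steps=[
    {"claw": 0,"tx": 0,"ty": -1,"tz": 0,"ax": 0,"ay": 0,"az": 0},
    {"claw": 0,"tx": 0,"ty": -3,"tz": 0,"ax": 0,"ay": 0,"az": 0},
    {"claw": 0,"tx": 0,"ty": -6,"tz": 0,"ax": 0,"ay": 0,"az": 0},
    {"claw": 0,"tx": 0,"ty": -9,"tz": 0,"ax": 0,"ay": 0,"az": 0},
    {"claw": 0,"tx": 0,"ty": -12,"tz": 0,"ax": 0,"ay": 0,"az": 0},
    {"claw": 0,"tx": 0,"ty": -14,"tz": 0,"ax": 0,"ay": 0,"az": 0},
    {"claw": 0,"tx": 0,"ty": -15,"tz": 0,"ax": 0,"ay": 0,"az": 0},
    {"claw": 0,"tx": 0,"ty": -15,"tz": 0,"ax": 0,"ay": 0,"az": 0},
    {"claw": 0,"tx": 0,"ty": -15,"tz": 0,"ax": 0,"ay": 0,"az": 0},
  ],
)

```text
time: 4.13
eef_pos: [0.4892, 0.2359, 0.2939]
tcp_rot: [0.702, 0.087, -0.089, -0.701]
contact_force: [0.6, -0.2, -4.5]
opening: 0.294
```

```bash
python3 - <<'E'
from h import *
t=np.load('top0.npz');s=np.load('side0.npz')
a=cv2.resize(t['img'][160:215,420:485],None,fx=10,fy=10,interpolation=cv2.INTER_CUBIC)
b=cv2.resize(s['img'][275:320,420:480],None,fx=10,fy=10,interpolation=cv2.INTER_CUBIC)
cv2.imwrite('pics/c6.png',a);cv2.imwrite('pics/c7.png',b)
# shaft direction via point cloud: points z in .05-.07 near shaft
for n,f in (('top',t),('side',s)):
    uv,P=cloud(n,f['d'])
    o=np.array([.6,-.178]);y=np.array([.235,.972]);x=np.array([.972,-.235])
    q=(P[:,:2]-o); lx=q@x;ly=q@y
    for lo,hi in ((-.06,-.03),(.03,.06),(.105,.135),(.18,.2)):
        m=(abs(lx-.02)<.03)&(ly>lo)&(ly<hi)&(P[:,2]>.05)&(P[:,2]<.09)
        if m.sum()>3: print(n,lo,m.sum(),'top z',np.percentile(P[m][:,2],95).round(4),'mid',((P[m].min(0)+P[m].max(0))/2).round(4), P[m].mean(0).round(4), 'lx mid',((lx[m].min()+lx[m].max())/2).round(4))
    # base plate
    m=(abs(P[:,2]-.012)<.006)&(lx>-.12)&(lx<.15)&(ly>-.1)&(ly<.3)
    print('plate',cv2.minAreaRect((P[m][:,:2]*1000).astype(np.float32)), P[m][:,2].mean())
i,d,m,st=grab('wrist','w4');i,d,m,st=grab('side','s4'); print(st['eef_pos'],st['contact_force'],st['opening'])
E
```

```text
top -0.06 245 top z 0.0623 mid [ 0.6096 -0.2266  0.0571] [ 0.6083 -0.2266  0.0586] lx mid 0.021
top 0.03 246 top z 0.0629 mid [ 0.6307 -0.1387  0.0576] [ 0.6291 -0.1388  0.0586] lx mid 0.0204
top 0.105 269 top z 0.0657 mid [ 0.6443 -0.0669  0.0615] [ 0.6461 -0.0669  0.0591] lx mid 0.02
top 0.18 171 top z 0.0648 mid [0.6611 0.0016 0.0595] [0.6621 0.002  0.0591] lx mid 0.0192
plate ((669.6621704101562, -70.06834411621094), (352.5111389160156, 214.69683837890625), 76.64398956298828) 0.01234494493346052
side -0.06 215 top z 0.0621 mid [ 0.6127 -0.2264  0.0571] [ 0.61   -0.227   0.0582] lx mid 0.0242
side 0.03 73 top z 0.0618 mid [ 0.6339 -0.1349  0.0564] [ 0.6299 -0.1328  0.0575] lx mid 0.0239
side 0.105 40 top z 0.062 mid [ 0.6518 -0.0562  0.0568] [ 0.6492 -0.0565  0.0585] lx mid 0.0216
plate ((671.2221069335938, -74.66543579101562), (342.4554748535156, 211.33905029296875), 76.66551971435547) 0.012602737722658838
[0.48876023 0.23583142 0.29270828] [ 0.08297476 -0.79313967 -3.97843892] 0.2890234946646856
```

View pics/c6.png

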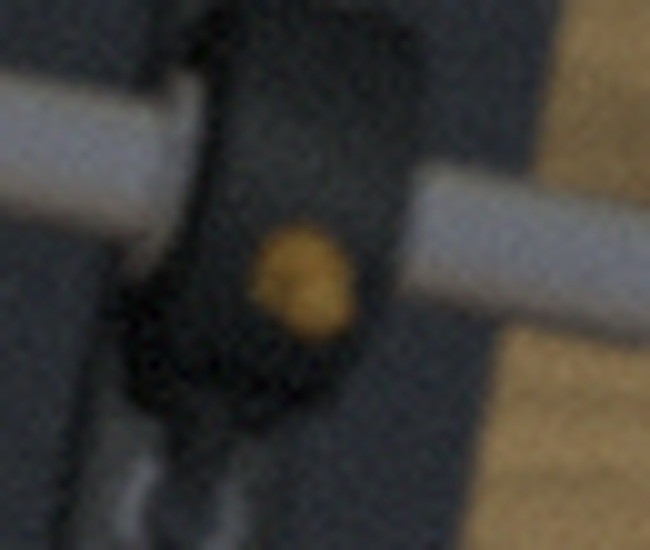

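View pics/c7.png

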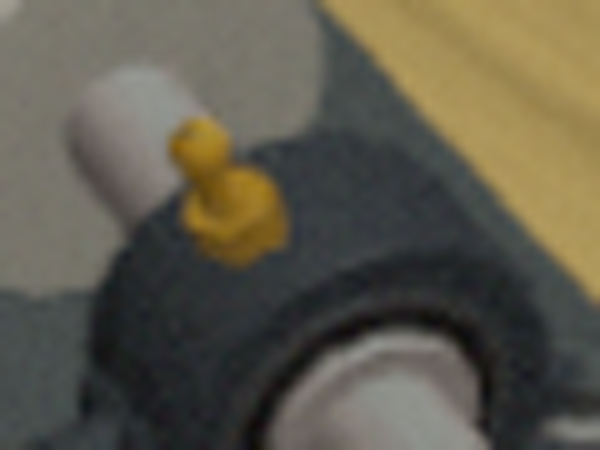

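View pics/s4.png

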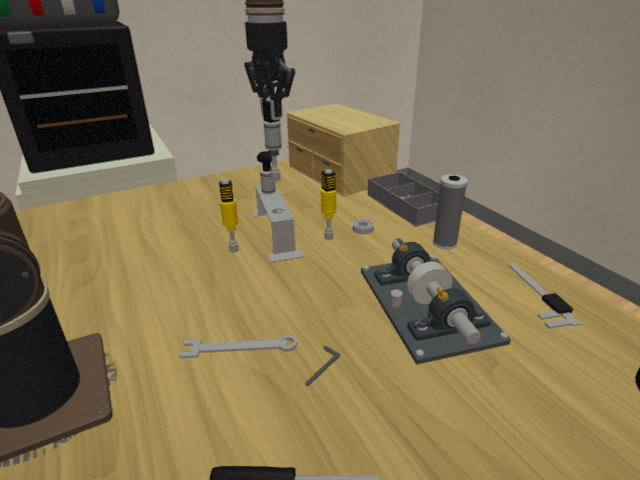

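View pics/w4.png

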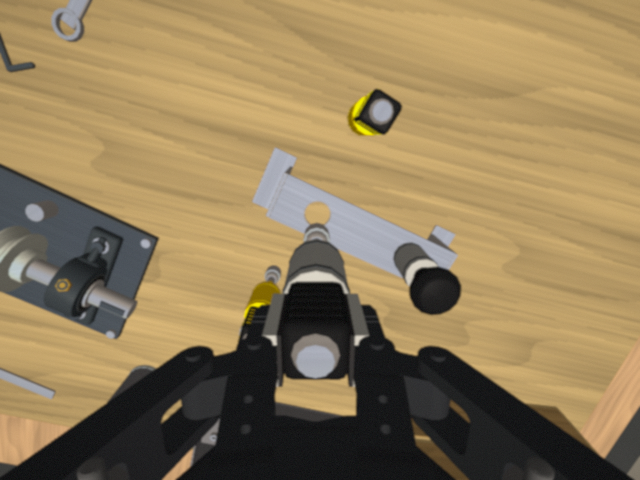

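Side picture: the gun hangs free of the stand, coupler at [275,172], with the knob gun undisturbed at [266,170]. In the wrist picture the coupler mouth is at [317,230]. Now I'll triangulate the ball from top [451.4,189.6] and side [439.7,289.1].

```bash
cat >> h.py <<'E'
def ray(n,uv,pos=None,rot=None):
    m=cams.camera_model(n);K=np.array(m['intrinsics'])
    r=np.array([(uv[0]-K[0,2])/K[0,0],(uv[1]-K[1,2])/K[1,1],1.]);r/=np.linalg.norm(r)
    if 'rvec' in m:
        Rm=cv2.Rodrigues(np.array(m['rvec'],float))[0]; return -Rm.T@np.array(m['tvec']).ravel(), Rm.T@r
    T=np.array(m['tool_from_camera']); Q=R.from_quat(rot)
    return Q.apply(T[:3,3])+np.array(pos), Q.apply(T[:3,:3]@r)
def tri(rays):
    A=np.zeros((3,3));b=np.zeros(3)
    for o,r in rays:
        Pm=np.eye(3)-np.outer(r,r);A+=Pm;b+=Pm@o
    p=np.linalg.solve(A,b); return p,[np.linalg.norm((np.eye(3)-np.outer(r,r))@(p-o))*1000 for o,r in rays]
E
python3 - <<'E'
from h import *
p,e=tri([ray('top',(451.4,189.6)),ray('side',(439.65,289.05))]);print('ball',p,e)
# model-based: shaft axis from top points
a=np.array([.6083,-.2266]);b=np.array([.6621,.002]);v=b-a;print('shaft yaw',np.degrees(np.arctan2(-v[0],v[1])))
yaw=np.radians(-13.4);X=np.array([np.cos(yaw),np.sin(yaw)]);Y=np.array([-X[1],X[0]])
print('ball along x rel shaft:',(p[:2]-np.array([.6295,-.1388]))@X, 'cams', ray('top',(0,0))[0],ray('side',(0,0))[0])
# gun in tool frame from wrist + state
for f in ['w4']:
    w=np.load(f+'.npz');uv,P=cloud('wrist',w['d'],w['pos'],w['rot'])
    T=R.from_quat(w['rot']).inv().apply(P-w['pos'])
    for y in np.arange(.0,.14,.01):
        m=(abs(T[:,1]-y)<.005)&(abs(T[:,0])<.03)&(abs(T[:,2])<.025)
        if m.sum()>4:
            q=T[m];print(round(y,2),m.sum(),'xmin',q[:,0].min().round(4),'z mid',((q[:,2].min()+q[:,2].max())/2).round(4),(q[:,2].max()-q[:,2].min()).round(4))
cv2.imwrite('pics/c8.png',cv2.resize(w['img'][190:290,270:365],None,fx=6,fy=6,interpolation=cv2.INTER_CUBIC))
E
```

```text
ball [ 0.59581529 -0.17633159  0.09972758] [np.float64(1.3666623025496252), np.float64(1.366662302549558)]
shaft yaw -13.243313877222999
ball along x rel shaft: -0.024069804438333155 cams [0.46000911 0.05524066 0.89410474] [ 0.16747041 -0.59697848  0.52292801]
0.0 374 xmin -0.0147 z mid 0.0003 0.0367
0.01 901 xmin -0.0188 z mid -0.0001 0.0331
0.02 342 xmin -0.0183 z mid 0.0001 0.0329
0.03 331 xmin -0.0181 z mid 0.0001 0.0331
0.04 277 xmin -0.018 z mid 0.0001 0.0332
0.05 297 xmin -0.0183 z mid 0.0 0.0334
0.06 79 xmin -0.018 z mid 0.0015 0.0291
0.1 74 xmin -0.0085 z mid 0.0001 0.0137
0.11 192 xmin -0.0109 z mid 0.0009 0.0204
0.12 72 xmin -0.0108 z mid 0.0005 0.0201
0.13 33 xmin -0.0105 z mid 0.0005 0.0206
```

View pics/c8.png

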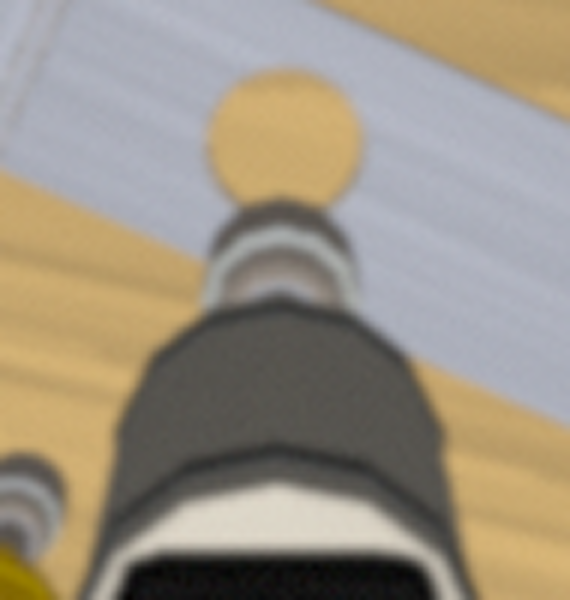

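```bash
cat >> h.py <<'E'
def frame(yawdeg=-13.3,tilt=30.):
    a=np.radians(yawdeg);t=np.radians(tilt);X=np.array([np.cos(a),np.sin(a),0]);Y=np.array([-X[1],X[0],0])
    n=-np.sin(t)*X+np.cos(t)*np.array([0,0,1]); y=-n; return n,np.stack([np.cross(y,Y),y,Y],1)
def move(pt,Rt,s=None):
    s=s or ctrl.get_state();Q=R.from_quat(s['tcp_rot']); sh=Q.inv().apply(np.array(pt)-s['eef_pos'])*100
    rv=np.degrees((Q.inv()*R.from_matrix(Rt)).as_rotvec()); print('shift cm',sh.round(2),'rot deg',rv.round(2)); return sh,rv
E
python3 - <<'E'
from h import *
n,F=frame();b=np.array([.595,-.1765,.097]);print(n,F)
move(b+.1915*n,F)
E
```

```text
[-0.48658944  0.11502487  0.8660254 ] [[ 0.84279763  0.48658944  0.23004974]
 [-0.19922892 -0.11502487  0.97317887]
 [ 0.5        -0.8660254   0.        ]]
shift cm [ -8.35   3.   -38.14] rot deg [ -7.14  27.   -29.71]
```

>>> play_rows(
  steps=[
    {"claw": 0,"tx": -1,"ty": 0,"tz": -4,"ax": 0,"ay": 0,"az": 0},
    {"claw": 0,"tx": -2,"ty": 0,"tz": -8,"ax": -1,"ay": 4,"az": -4.4},
    {"claw": 0,"tx": -3,"ty": 0.5,"tz": -12,"ax": -2,"ay": 7.6,"az": -8.3},
    {"claw": 0,"tx": -4,"ty": 0.9,"tz": -16,"ax": -3,"ay": 11.3,"az": -12.5},
    {"claw": 0,"tx": -5,"ty": 1.2,"tz": -20,"ax": -4,"ay": 15.1,"az": -16.6},
    {"claw": 0,"tx": -5.6,"ty": 1.6,"tz": -24,"ax": -5,"ay": 18.9,"az": -20.8},
    {"claw": 0,"tx": -6.2,"ty": 1.9,"tz": -28,"ax": -6,"ay": 22.7,"az": -25},
    {"claw": 0,"tx": -7,"ty": 2.3,"tz": -32,"ax": -7.1,"ay": 27,"az": -29.7},
    {"claw": 0,"tx": -7.7,"ty": 2.6,"tz": -35.5,"ax": -7.1,"ay": 27,"az": -29.7},
    {"claw": 0,"tx": -8.35,"ty": 3,"tz": -38.1,"ax": -7.1,"ay": 27,"az": -29.7},
    {"claw": 0,"tx": -8.35,"ty": 3,"tz": -38.1,"ax": -7.1,"ay": 27,"az": -29.7},
    {"claw": 0,"tx": -8.35,"ty": 3,"tz": -38.1,"ax": -7.1,"ay": 27,"az": -29.7},
  ],
)

```text
time: 5.23
eef_pos: [0.5014, -0.1542, 0.2619]
tcp_rot: [0.698, 0.101, 0.262, -0.659]
contact_force: [0.2, -0.1, -3.5]
opening: 0.289
```

```bash
python3 - <<'E'
from h import *
n,F=frame();b=np.array([.595,-.1765,.097])
i,d,m,s=grab('wrist','w5'); print(s['eef_pos'],s['qpos'].round(3),s['contact_force'],s['opening'])
move(b+.1915*n,F,s)
grab('side','s5')
E
```

```text
[ 0.50142531 -0.15424574  0.26194081] [-0.575 -0.362  2.21   0.237  0.814 -2.031] [ 0.22694854 -0.06379401 -3.49300751] 0.289084918169485
shift cm [ 0.08 -0.06 -0.01] rot deg [-0.2  -0.29 -0.15]
```

View pics/w5.png

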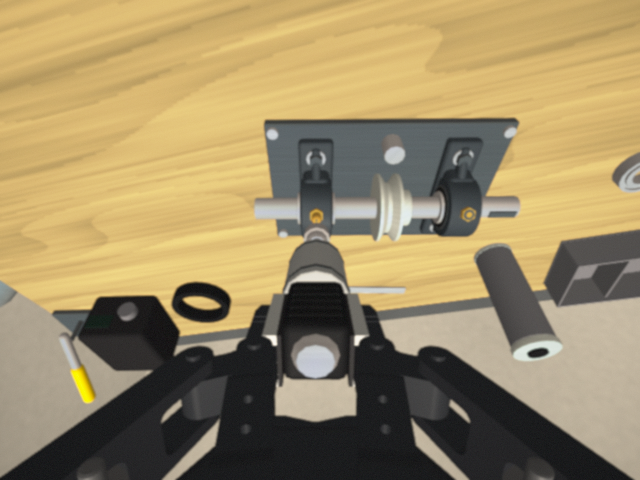

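View pics/s5.png

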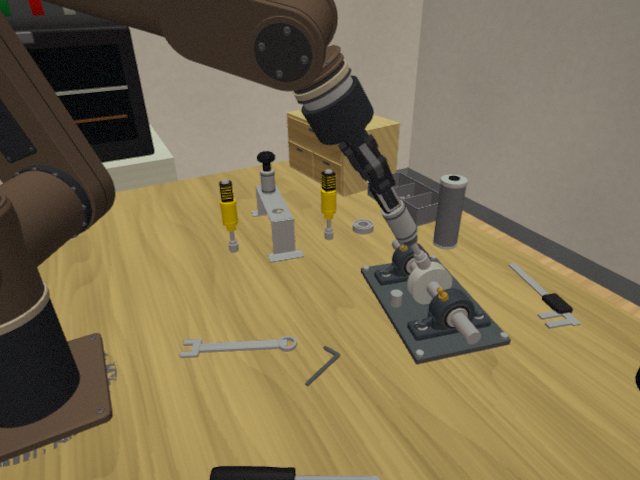

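Wrist view: coupler mouth at [317,234], ball nipple just above it at [316,215], flush fitting at [469,214]. The base plate lies square with the image, so the yaw is good. Taking a close crop and measuring the ball relative to the coupler.

```bash
python3 - <<'E'
from h import *
w=np.load('w5.npz')
cv2.imwrite('pics/c9.png',cv2.resize(w['img'][195:255,285:350],None,fx=10,fy=10,interpolation=cv2.INTER_CUBIC))
s=np.load('s5.npz')
cv2.imwrite('pics/c10.png',cv2.resize(s['img'][195:315,380:480],None,fx=6,fy=5,interpolation=cv2.INTER_CUBIC))
m=cams.camera_model('wrist');K=np.array(m['intrinsics']);T=np.linalg.inv(m['tool_from_camera'])
def proj(p): q=T[:3,:3]@p+T[:3,3]; return (K@q/q[2])[:2]
for y in (.1315,.17,.18,.1915,.2,.21): print(y,proj(np.array([0,y,0])).round(1))
E
```

```text
0.1315 [315.6 233.2]
0.17 [315.6 222. ]
0.18 [315.5 219.5]
0.1915 [315.5 216.8]
0.2 [315.5 214.9]
0.21 [315.5 212.8]
```

View pics/c9.png

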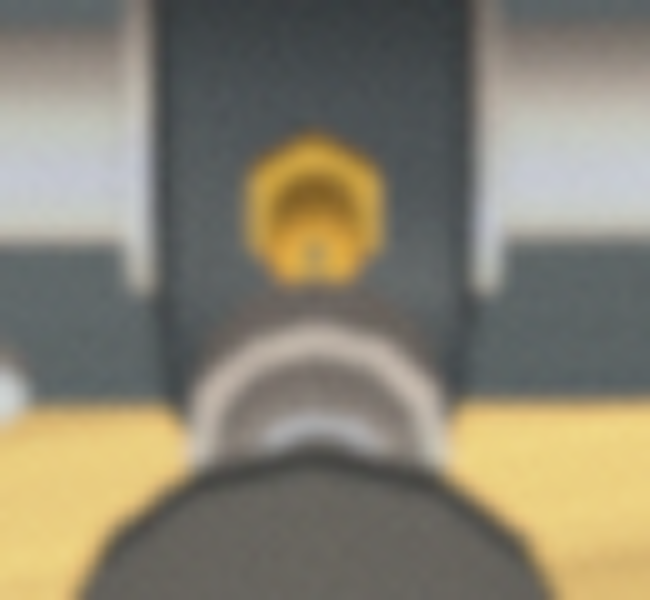

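View pics/c10.png

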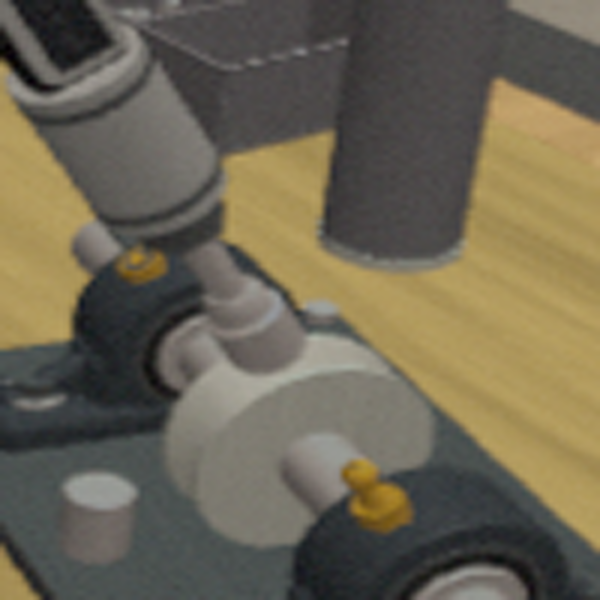

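```bash
cat >> h.py <<'E'
def sproj(p,n='side'):
    m=cams.camera_model(n); return cv2.projectPoints(np.atleast_2d(np.array(p,float)),np.array(m['rvec'],float),np.array(m['tvec'],float),np.array(m['intrinsics']),None)[0].reshape(-1,2)
E
python3 - <<'E'
from h import *
w=np.load('w5.npz');s=np.load('s5.npz');Q=R.from_quat(w['rot'])
rs=[ray('wrist',(315.95,218.55),w['pos'],w['rot']),ray('side',(439.65,289.3)),ray('top',(451.4,189.6))]
for c in ([0,1],[0,2],[0,1,2]):
    p,e=tri([rs[k] for k in c]);print(c,p.round(4),np.round(e,2),'tool',(Q.inv().apply(p-w['pos'])*1000).round(1))
ys=np.array([.03,.06,.075,.103,.1315,.16,.19]); pts=Q.apply(np.stack([0*ys,ys,0*ys],1))+w['pos']
px=sproj(pts);print(np.c_[ys,px].round(2))
o=cv2.resize(s['img'][195:315,380:480],None,fx=6,fy=5,interpolation=cv2.INTER_CUBIC)
for a in range(len(px)-1):
    f=lambda q:tuple(int(v) for v in ((q[0]-380+.5)*6,(q[1]-195+.5)*5))
    cv2.line(o,f(px[a]),f(px[a+1]),(0,0,255),1); cv2.circle(o,f(px[a]),3,(0,255,0),-1)
cv2.imwrite('pics/c11.png',o)
E
```

```text
[0, 1] [ 0.5973 -0.1756  0.0973] [1.4 1.4] tool [  3.3 191.7   0.6]
[0, 2] [ 0.5949 -0.1756  0.0981] [0.38 0.38] tool [1.600e+00 1.898e+02 1.000e-01]
[0, 1, 2] [ 0.5958 -0.176   0.0983] [1.19 1.92 0.92] tool [ 2.600e+00  1.901e+02 -1.000e-01]
[[3.0000e-02 3.9714e+02 2.1986e+02]
 [6.0000e-02 4.0546e+02 2.3458e+02]
 [8.0000e-02 4.0946e+02 2.4166e+02]
 [1.0000e-01 4.1667e+02 2.5442e+02]
 [1.3000e-01 4.2368e+02 2.6683e+02]
 [1.6000e-01 4.3038e+02 2.7868e+02]
 [1.9000e-01 4.3712e+02 2.9060e+02]]
```

View pics/c11.png

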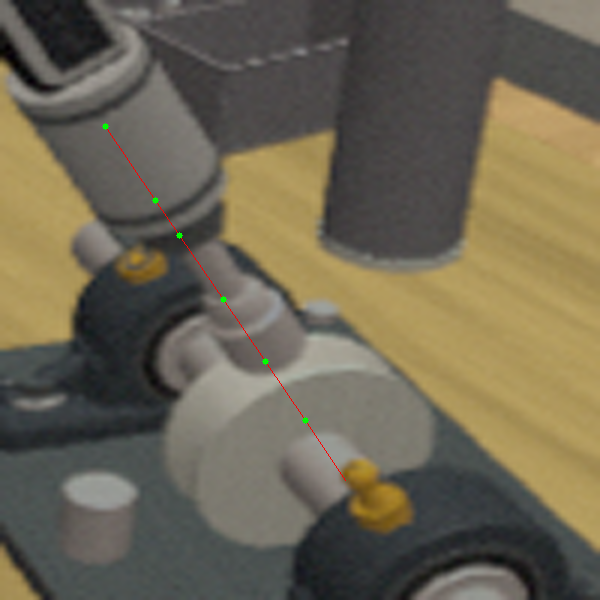

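In the side crop the coupler axis passes slightly left of and below the ball: about 1 px beyond the projected tool axis, with the ball at crop [360,475]. The triangulation puts the ball about +2 mm in tool x and 190 mm ahead of the TCP. I'm moving nearly up to the ball with that correction, then checking again.

>>> play_rows(
  steps=[
    {"claw": 0,"tx": 0.2,"ty": 1,"tz": 0,"ax": 0,"ay": 0,"az": 0},
    {"claw": 0,"tx": 0.2,"ty": 2,"tz": 0,"ax": 0,"ay": 0,"az": 0},
    {"claw": 0,"tx": 0.2,"ty": 3,"tz": 0,"ax": 0,"ay": 0,"az": 0},
    {"claw": 0,"tx": 0.2,"ty": 4,"tz": 0,"ax": 0,"ay": 0,"az": 0},
    {"claw": 0,"tx": 0.2,"ty": 4,"tz": 0,"ax": 0,"ay": 0,"az": 0},
    {"claw": 0,"tx": 0.2,"ty": 4,"tz": 0,"ax": 0,"ay": 0,"az": 0},
    {"claw": 0,"tx": 0.2,"ty": 4,"tz": 0,"ax": 0,"ay": 0,"az": 0},
  ],
)

```text
time: 5.92
eef_pos: [0.5246, -0.1582, 0.2317]
tcp_rot: [0.698, 0.104, 0.262, -0.658]
contact_force: [-0.6, -1.2, -3.0]
opening: 0.289
```

```bash
python3 - <<'E'
from h import *
i,d,m,st=grab('wrist','w6');grab('side','s6');grab('top','t6');print(st['eef_pos'],st['contact_force'])
n,F=frame();print(R.from_quat(st['tcp_rot']).as_matrix().round(4))
print('tilt',np.degrees(np.arccos(R.from_quat(st['tcp_rot']).as_matrix()[:,1]@-n)))
a=np.load('w6.npz')['img'];b=np.load('s6.npz')['img'];c=np.load('t6.npz')['img']
cv2.imwrite('pics/d1.png',cv2.resize(a[195:255,285:350],None,fx=9,fy=9,interpolation=cv2.INTER_CUBIC))
cv2.imwrite('pics/d2.png',cv2.resize(b[225:315,395:475],None,fx=6.5,fy=6.5,interpolation=cv2.INTER_CUBIC))
cv2.imwrite('pics/d3.png',cv2.resize(c[140:240,400:510],None,fx=5,fy=5,interpolation=cv2.INTER_CUBIC))
E
```

```text
[ 0.52460742 -0.15820088  0.23167475] [-0.609327   -1.2126143  -3.03254663]
[[ 0.8406  0.4908  0.2293]
 [-0.1998 -0.1125  0.9734]
 [ 0.5035 -0.864   0.0035]]
tilt 0.3015338456145629
```

View pics/d1.png

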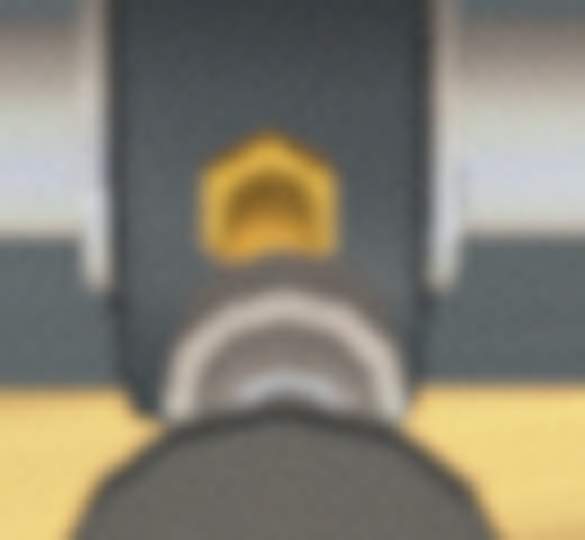

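View pics/d2.png

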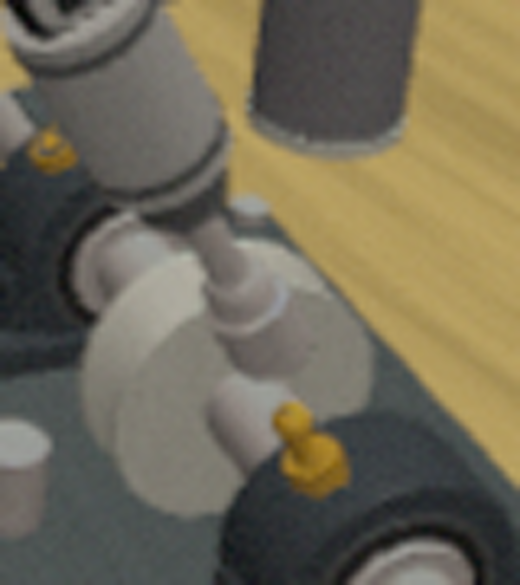

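View pics/d3.png

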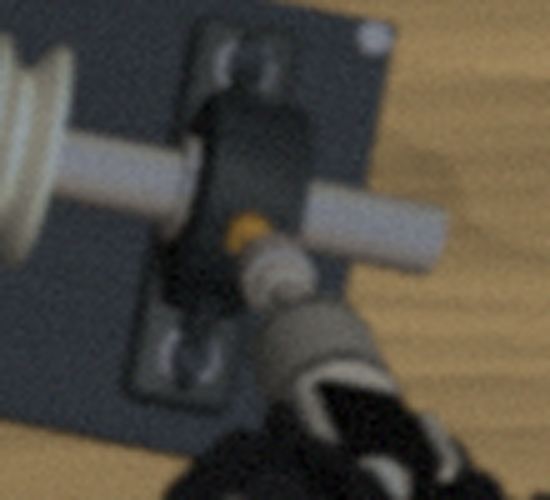

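Now the wrist crop shows the ball/hex centre [270,205] left of the coupler ring's centre [287]. In the side crop the coupler axis points right of the ball [292,418]. So the arm overshot in tool x and is slightly off in z. I'll fit the gun's cylinder to the depth clouds to get numbers.

```bash
cat >> h.py <<'E'
from scipy.optimize import least_squares
def fitgun(n,f,pos,rot,verbose=True):
    """gun axis in tool frame seen by camera n: x,z at y=.03 and y=.117, mouth y"""
    uv,P=cloud(n,f['d'],pos,rot); T=R.from_quat(rot).inv().apply(P-pos)
    ok=(np.hypot(T[:,0],T[:,2])<.023)
    b=T[ok&(T[:,1]>.012)&(T[:,1]<.054)]; c=T[ok&(T[:,1]>.108)&(T[:,1]<.128)&(np.hypot(T[:,0],T[:,2])<.016)]
    def res(p):
        def r(q,rad):
            t=(q[:,1]-.03)/.087; x=p[0]+(p[2]-p[0])*t; z=p[1]+(p[3]-p[1])*t
            return (np.hypot(q[:,0]-x,q[:,2]-z)-rad)*1000
        return np.r_[r(b,.017)/np.sqrt(len(b)),r(c,.0105)/np.sqrt(max(len(c),1))]
    s=least_squares(res,[0,0,0,0],loss='soft_l1',x_scale=.001)
    print(n,len(b),len(c),'axis mm: barrel x,z',(s.x[:2]*1000).round(2),'coupler x,z',(s.x[2:]*1000).round(2),'cost',round(s.cost,3)); return s.x
E
python3 - <<'E'
from h import *
for k in '5','6':
    w=np.load(f'w{k}.npz');s=np.load(f's{k}.npz')
    fitgun('wrist',w,w['pos'],w['rot']);fitgun('side',s,s['pos'],s['rot'])
t=np.load('t6.npz');fitgun('top',t,t['pos'],t['rot'])
st=ctrl.get_state();print(st['eef_pos'],st['dq'],[np.load(f+'.npz')['pos'] for f in ('w6','s6','t6')])
# ball from side cloud
for f in('s5','s6','side0'):
    s=np.load(f+'.npz');uv,P=cloud('side',s['d']); m=(abs(uv[:,0]-440)<3)&(abs(uv[:,1]-289)<3)
    o=ray('side',(0,0))[0]
    print(f,[ (tuple(u),q.round(4)) for u,q in zip(uv[m],P[m]) if abs(u[0]-440)<2 and abs(u[1]-289)<2])
E
```

```text
wrist 1377 236 axis mm: barrel x,z [-0.07  0.06] coupler x,z [1.09 0.73] cost 0.393
side 581 152 axis mm: barrel x,z [2.08 1.23] coupler x,z [2.73 2.43] cost 0.876
wrist 1392 236 axis mm: barrel x,z [-0.08  0.07] coupler x,z [1.07 0.77] cost 0.379
side 529 133 axis mm: barrel x,z [2.03 1.31] coupler x,z [2.8  2.37] cost 0.788
top 303 94 axis mm: barrel x,z [-2.15 -1.11] coupler x,z [-2.11 -0.98] cost 0.522
[ 0.52470053 -0.15861463  0.23256929] [-0.00139714 -0.00161047  0.00290083  0.00058388 -0.00100745  0.00107555] [array([ 0.52460742, -0.15820088,  0.23167475]), array([ 0.52471052, -0.1584377 ,  0.23222514]), array([ 0.52473786, -0.15850824,  0.23246855])]
s5 [((np.int64(439), np.int64(288)), array([ 0.5978, -0.1745,  0.1002])), ((np.int64(440), np.int64(288)), array([ 0.5982, -0.1762,  0.1012])), ((np.int64(441), np.int64(288)), array([ 0.5999, -0.1766,  0.1008])), ((np.int64(439), np.int64(289)), array([ 0.5966, -0.1759,  0.0996])), ((np.int64(440), np.int64(289)), array([ 0.5978, -0.1769,  0.0998])), ((np.int64(441), np.int64(289)), array([ 0.5985, -0.1783,  0.1005])), ((np.int6
[... 771 characters left out ...]
nt64(441), np.int64(290)), array([ 0.5981, -0.1791,  0.0991]))]
side0 [((np.int64(439), np.int64(288)), array([ 0.596 , -0.1763,  0.102 ])), ((np.int64(440), np.int64(288)), array([ 0.5975, -0.1769,  0.1019])), ((np.int64(441), np.int64(288)), array([ 0.5993, -0.1772,  0.1014])), ((np.int64(439), np.int64(289)), array([ 0.5967, -0.1759,  0.0995])), ((np.int64(440), np.int64(289)), array([ 0.5971, -0.1775,  0.1005])), ((np.int64(441), np.int64(289)), array([ 0.5991, -0.1778,  0.0999])), ((np.int64(439), np.int64(290)), array([ 0.5953, -0.1775,  0.0991])), ((np.int64(440), np.int64(290)), array([ 0.5963, -0.1787,  0.0996])), ((np.int64(441), np.int64(290)), array([ 0.5981, -0.1791,  0.0992]))]
```

```bash
cat >> h.py <<'E'
def ballrel(wf,wuv,sf,suv,tf=None,tuv=None):
    """ball in tool frame, cameras shifted so that each sees the coupler where the wrist camera does"""
    w=np.load(wf+'.npz');s=np.load(sf+'.npz');Q=R.from_quat(s['rot']);g=fitgun('wrist',w,w['pos'],w['rot'])
    rs=[]
    o,r=ray('wrist',wuv,w['pos'],w['rot']);Qw=R.from_quat(w['rot']);rs.append((Qw.inv().apply(o-w['pos']),Qw.inv().apply(r)))
    for n,f,uv in (('side',sf,suv),('top',tf,tuv)):
        if f is None: continue
        z=np.load(f+'.npz');h=fitgun(n,z,z['pos'],z['rot']);o,r=ray(n,uv);Q=R.from_quat(z['rot'])
        b=(h-g); sh=np.array([(b[0]+b[2])/2,0,(b[1]+b[3])/2]); rs.append((Q.inv().apply(o-z['pos'])-sh,Q.inv().apply(r)))
    for c in ([0,1],[0,2],[1,2],[0,1,2]):
        if max(c)>=len(rs): continue
        p,e=tri([rs[k] for k in c]); t=(p[1]-.03)/.087; ax=g[:2]+(g[2:]-g[:2])*t
        print(c,'ball tool mm',(p*1000).round(1),'res',np.round(e,2),'| off axis x,z',((p[[0,2]]-ax)*1000).round(2))
E
python3 - <<'E'
from h import *
ballrel('w5',(315.95,218.55),'s5',(439.65,289.3))
ballrel('w6',(314.5,219.6),'s6',(439.5,288.95),'t6',(451.4,189.6))
E
```

```text
wrist 1377 236 axis mm: barrel x,z [-0.07  0.06] coupler x,z [1.09 0.73] cost 0.393
side 581 152 axis mm: barrel x,z [2.08 1.23] coupler x,z [2.73 2.43] cost 0.876
[0, 1] ball tool mm [  2.4 194.2   0.4] res [0.05 0.05] | off axis x,z [ 0.27 -0.88]
wrist 1392 236 axis mm: barrel x,z [-0.08  0.07] coupler x,z [1.07 0.77] cost 0.379
side 529 133 axis mm: barrel x,z [2.03 1.31] coupler x,z [2.8  2.37] cost 0.788
top 303 94 axis mm: barrel x,z [-2.15 -1.11] coupler x,z [-2.11 -0.98] cost 0.522
[0, 1] ball tool mm [ -5.  154.3  -0.9] res [1.1 1.1] | off axis x,z [-6.58 -1.92]
[0, 2] ball tool mm [ -4.9 159.1  -1.2] res [0.26 0.26] | off axis x,z [-6.5  -2.33]
[1, 2] ball tool mm [ -3.7 154.7  -0.3] res [0.26 0.26] | off axis x,z [-5.22 -1.36]
[0, 1, 2] ball tool mm [ -4.5 155.3  -0.5] res [1.47 0.95 0.8 ] | off axis x,z [-6.03 -1.61]
```

Consistent result: at the current pose the ball lies about -5.3 mm (tool x) and about -2 mm (tool z) off the gun axis. Correcting and letting it settle.

>>> play_rows(
  steps=[
    {"claw": 0,"tx": -0.3,"ty": 0,"tz": -0.1,"ax": 0,"ay": 0,"az": 0},
    {"claw": 0,"tx": -0.52,"ty": 0,"tz": -0.2,"ax": 0,"ay": 0,"az": 0},
    {"claw": 0,"tx": -0.52,"ty": 0,"tz": -0.2,"ax": 0,"ay": 0,"az": 0},
    {"claw": 0,"tx": -0.52,"ty": 0,"tz": -0.2,"ax": 0,"ay": 0,"az": 0},
    {"claw": 0,"tx": -0.52,"ty": 0,"tz": -0.2,"ax": 0,"ay": 0,"az": 0},
    {"claw": 0,"tx": -0.52,"ty": 0,"tz": -0.2,"ax": 0,"ay": 0,"az": 0},
  ],
)

```text
time: 6.57
eef_pos: [0.5197, -0.1594, 0.2293]
tcp_rot: [0.698, 0.104, 0.263, -0.658]
contact_force: [-0.1, -0.3, -4.2]
opening: 0.289
```

```bash
python3 - <<'E'
from h import *
i,d,m,st=grab('wrist','w7');grab('side','s7')
p6=np.array([.52471,-.15844,.23223]);print(st['eef_pos'],'moved tool mm',R.from_quat(st['tcp_rot']).inv().apply(st['eef_pos']-p6)*1000, np.load('s7.npz')['pos'])
a=np.load('w7.npz')['img'];b=np.load('s7.npz')['img']
cv2.imwrite('pics/e1.png',cv2.resize(a[195:255,285:350],None,fx=9,fy=9,interpolation=cv2.INTER_CUBIC))
cv2.imwrite('pics/e2.png',cv2.resize(b[225:315,395:475],None,fx=6.5,fy=6.5,interpolation=cv2.INTER_CUBIC))
ballrel('w7',(315.5,219),'s7',(439.5,289))
E
```

```text
[ 0.51971125 -0.15941613  0.22928993] moved tool mm [-5.48636338  0.19466322 -2.10861092] [ 0.51972498 -0.15942368  0.22928212]
wrist 1389 238 axis mm: barrel x,z [-0.09  0.06] coupler x,z [1.07 0.72] cost 0.398
side 535 145 axis mm: barrel x,z [2.1  1.31] coupler x,z [2.71 2.29] cost 0.967
[0, 1] ball tool mm [ -2.5 154.4   0.4] res [4.11 4.11] | off axis x,z [-4.05 -0.6 ]
```

View pics/e1.png

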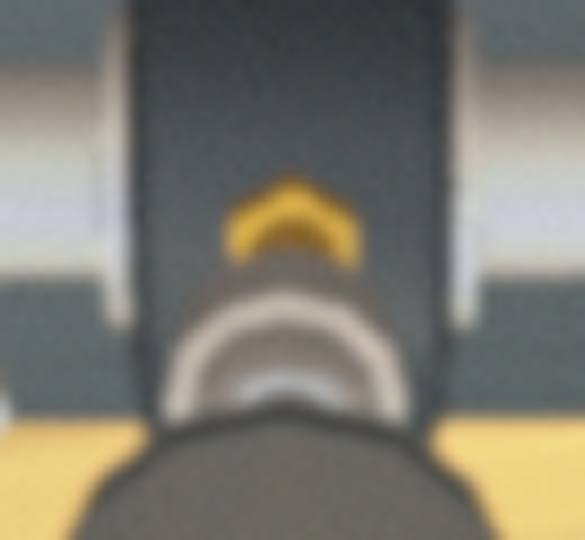

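View pics/e2.png

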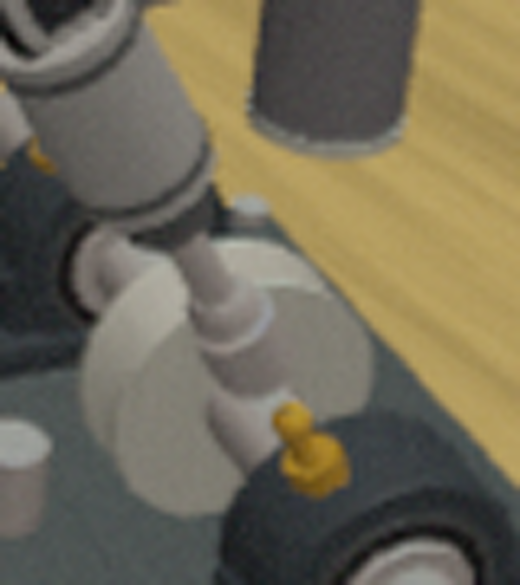

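Wrist crop: the hex's top vertex is at [293,180] above the coupler ring (centre 287), so lateral z is within about 0.5 mm. The side crop shows the coupler pointing at the ball [292,418]. Checking tool x via the hexagon vertex, because the ball itself is now hidden by the coupler.

```bash
python3 - <<'E'
from h import *
m=cams.camera_model('wrist');K=np.array(m['intrinsics']);T=np.linalg.inv(m['tool_from_camera'])
def proj(p): q=T[:3,:3]@(np.array(p)/1000)+T[:3,3]; return (K@q/q[2])[:2]
print('w5 hex top pred',proj([2.4-8.66,194.2+13,.4]),'obs 208.05')
for x in(-1,0,1,1.5,2,3): print(x,'w7 hex top pred',proj([x-8.66,154.5+13,.8]),'ball',proj([x,154.5,.8]),'obs 214.55')
for x in(-6,-5,-4,-3): print(x,'w6',proj([x-8.66,154.5+13,.8]),'obs',195+130/9-.45)
# side: project coupler axis w/ side-fit and measure ball's x offset given y,z
s=np.load('s7.npz');Q=R.from_quat(s['rot']);g=np.array([2.1,1.31,2.71,2.29])
for y in (117,131.5,150,154.5,158):
    t=(y-30)/87;ax=g[:2]+(g[2:]-g[:2])*t; p=Q.apply(np.array([ax[0],y,ax[1]])/1000)+s['pos'];px=sproj(p)[0]
    dx=sproj(p+Q.apply([.001,0,0]))[0]-px; print(y,px.round(2),'crop',((px-[395,225]+.5)*6.5).round(0),'px per mm x',dx.round(3))
E
```

```text
w5 hex top pred [315.88331235 207.49652371] obs 208.05
-1 w7 hex top pred [316.44206819 212.55352436] ball [316.48171787 225.12445292] obs 214.55
0 w7 hex top pred [316.43942287 213.60903774] ball [316.47894927 226.20084535] obs 214.55
1 w7 hex top pred [316.43678266 214.66251267] ball [316.47618618 227.27509327] obs 214.55
1.5 w7 hex top pred [316.43546446 215.18848756] ball [316.47480671 227.81141504] obs 214.55
2 w7 hex top pred [316.43414754 215.71395505] ball [316.4734286  228.34720308] obs 214.55
3 w7 hex top pred [316.4315175  216.76337076] ball [316.4706765  229.41718116] obs 214.55
-6 w6 [316.45537194 207.24517271] obs 208.99444444444447
-5 w6 [316.45270085 208.31096761] obs 208.99444444444447
-4 w6 [316.45003494 209.37469423] obs 208.99444444444447
-3 w6 [316.44737421 210.43635856] obs 208.99444444444447
117 [430.85 274.77] crop [236. 327.] px per mm x [ 0.543 -0.352]
131.5 [434.21 280.53] crop [258. 364.] px per mm x [ 0.537 -0.348]
150 [438.39 287.7 ] crop [285. 411.] px per mm x [ 0.53  -0.342]
154.5 [439.39 289.41] crop [292. 422.] px per mm x [ 0.528 -0.341]
158 [440.16 290.74] crop [297. 431.] px per mm x [ 0.527 -0.34 ]
```

Both views agree to within about 1 mm on tool x. Advancing 12 mm with a small z correction, still short of contact.

>>> play_rows(
  steps=[
    {"claw": 0,"tx": 0,"ty": 0.4,"tz": 0.04,"ax": 0,"ay": 0,"az": 0},
    {"claw": 0,"tx": 0,"ty": 0.8,"tz": 0.04,"ax": 0,"ay": 0,"az": 0},
    {"claw": 0,"tx": 0,"ty": 1.2,"tz": 0.04,"ax": 0,"ay": 0,"az": 0},
    {"claw": 0,"tx": 0,"ty": 1.2,"tz": 0.04,"ax": 0,"ay": 0,"az": 0},
    {"claw": 0,"tx": 0,"ty": 1.2,"tz": 0.04,"ax": 0,"ay": 0,"az": 0},
    {"claw": 0,"tx": 0,"ty": 1.2,"tz": 0.04,"ax": 0,"ay": 0,"az": 0},
  ],
)

```text
time: 7.17
eef_pos: [0.5257, -0.1603, 0.2186]
tcp_rot: [0.698, 0.104, 0.263, -0.658]
contact_force: [1.2, -0.5, -3.1]
opening: 0.289
```

```bash
cat >> h.py <<'E'
P7=np.array([.519715,-.15942,.22929]);Q7=R.from_quat(np.load('w7.npz')['rot'])
def prog():
    st=ctrl.get_state();Q=R.from_quat(st['tcp_rot'])
    print('t',st['time'],'moved from pose7, tool mm',(Q7.inv().apply(st['eef_pos']-P7)*1000).round(2),'drot deg',np.degrees((Q7.inv()*Q).as_rotvec()).round(2),'F tool',Q.inv().apply(st['contact_force']).round(2),'tq',st['wrist_torque'].round(2),'open',round(st['opening'],3))
E
python3 - <<'E'
from h import *
prog();grab('wrist','w8');grab('side','s8')
a=np.load('w8.npz')['img'];b=np.load('s8.npz')['img']
A=cv2.resize(a[195:255,285:350],None,fx=6,fy=6,interpolation=cv2.INTER_CUBIC)
B=cv2.resize(b[240:315,400:470],None,fx=6,fy=6,interpolation=cv2.INTER_CUBIC)
o=np.zeros((450,810,3),np.uint8);o[:360,:390]=A;o[:450,390:810]=B;cv2.imwrite('pics/f1.png',o[:, :800])
E
```

```text
t 7.1667 moved from pose7, tool mm [-0.18 12.27  0.49] drot deg [ 0.01 -0.    0.03] F tool [-0.42  3.34 -0.26] tq [0.13 0.6  0.02] open 0.289
```

View pics/f1.png

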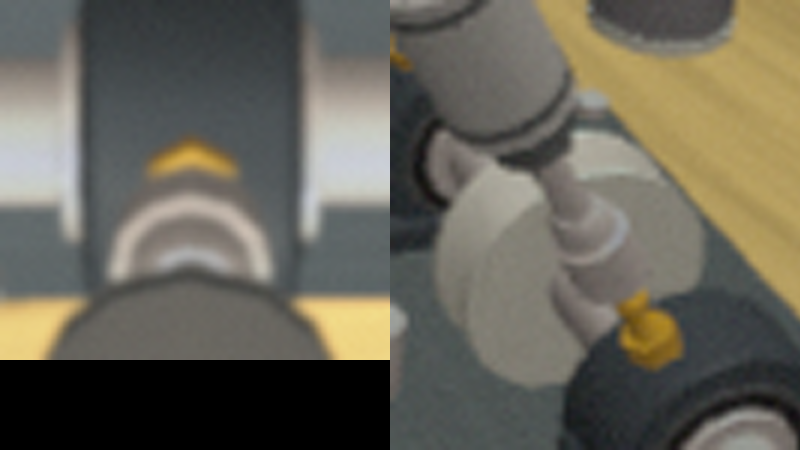

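Wrist: hex [192,155] is centred over the coupler [190]. Side: the ball [632,298] is right at the mouth on the axis. Pushing on slowly.

>>> play_rows(
  steps=[
    {"claw": 0,"tx": 0,"ty": 0.25,"tz": 0,"ax": 0,"ay": 0,"az": 0},
    {"claw": 0,"tx": 0,"ty": 0.5,"tz": 0,"ax": 0,"ay": 0,"az": 0},
    {"claw": 0,"tx": 0,"ty": 0.75,"tz": 0,"ax": 0,"ay": 0,"az": 0},
    {"claw": 0,"tx": 0,"ty": 1.0,"tz": 0,"ax": 0,"ay": 0,"az": 0},
    {"claw": 0,"tx": 0,"ty": 1.2,"tz": 0,"ax": 0,"ay": 0,"az": 0},
    {"claw": 0,"tx": 0,"ty": 1.2,"tz": 0,"ax": 0,"ay": 0,"az": 0},
    {"claw": 0,"tx": 0,"ty": 1.2,"tz": 0,"ax": 0,"ay": 0,"az": 0},
  ],
)

```text
time: 7.85
eef_pos: [0.5318, -0.1617, 0.2086]
tcp_rot: [0.698, 0.104, 0.263, -0.658]
contact_force: [1.3, 0.1, -2.9]
opening: 0.292
```

```bash
python3 -c "
from h import *
prog()"
```

```text
t 7.85 moved from pose7, tool mm [ 0.14 24.08  0.52] drot deg [ 0.01  0.   -0.  ] F tool [-0.39  3.1   0.35] tq [0.24 0.45 0.09] open 0.292
```

>>> play_rows(
  steps=[
    {"claw": 0,"tx": 0,"ty": 0.15,"tz": 0,"ax": 0,"ay": 0,"az": 0},
    {"claw": 0,"tx": 0,"ty": 0.3,"tz": 0,"ax": 0,"ay": 0,"az": 0},
    {"claw": 0,"tx": 0,"ty": 0.45,"tz": 0,"ax": 0,"ay": 0,"az": 0},
    {"claw": 0,"tx": 0,"ty": 0.6,"tz": 0,"ax": 0,"ay": 0,"az": 0},
    {"claw": 0,"tx": 0,"ty": 0.75,"tz": 0,"ax": 0,"ay": 0,"az": 0},
    {"claw": 0,"tx": 0,"ty": 0.75,"tz": 0,"ax": 0,"ay": 0,"az": 0},
  ],
)

```text
time: 8.35
eef_pos: [0.5354, -0.1625, 0.2011]
tcp_rot: [0.698, 0.104, 0.263, -0.658]
contact_force: [2.5, -1.1, -6.1]
opening: 0.287
```

```bash
python3 -c "
from h import *
prog()"
```

```text
t 8.35 moved from pose7, tool mm [-0.45 32.39  0.52] drot deg [0.01 0.04 0.  ] F tool [-0.8   6.65 -0.51] tq [0.25 0.02 0.08] open 0.287
```

Force along the gun rose by +3.4 N, a pull, so the jaws appear to have snapped and are drawing the coupler on. Continuing.

>>> play_rows(
  steps=[
    {"claw": 0,"tx": 0.03,"ty": 0.1,"tz": 0,"ax": 0,"ay": 0,"az": 0},
    {"claw": 0,"tx": 0.03,"ty": 0.2,"tz": 0,"ax": 0,"ay": 0,"az": 0},
    {"claw": 0,"tx": 0.03,"ty": 0.3,"tz": 0,"ax": 0,"ay": 0,"az": 0},
    {"claw": 0,"tx": 0.03,"ty": 0.4,"tz": 0,"ax": 0,"ay": 0,"az": 0},
    {"claw": 0,"tx": 0.03,"ty": 0.4,"tz": 0,"ax": 0,"ay": 0,"az": 0},
    {"claw": 0,"tx": 0.03,"ty": 0.4,"tz": 0,"ax": 0,"ay": 0,"az": 0},
  ],
)

```text
time: 8.85
eef_pos: [0.5374, -0.1631, 0.1999]
tcp_rot: [0.698, 0.104, 0.262, -0.658]
contact_force: [-6.7, 2.3, 3.4]
opening: 0.286
```

```bash
python3 -c "
from h import *
prog()"
```

```text
t 8.85 moved from pose7, tool mm [ 0.75 34.51  0.39] drot deg [ 0.01 -0.08  0.05] F tool [-4.32 -6.5   0.75] tq [0.41 1.11 0.04] open 0.286
```

Axial load is now about -9.7 N relative to free hanging at 34.5 mm, exactly the predicted home position and the spring preload. Some -x side load, so I'll ease it and press on.

>>> play_rows(
  steps=[
    {"claw": 0,"tx": -0.03,"ty": 0.1,"tz": -0.02,"ax": 0,"ay": 0,"az": 0},
    {"claw": 0,"tx": -0.06,"ty": 0.2,"tz": -0.02,"ax": 0,"ay": 0,"az": 0},
    {"claw": 0,"tx": -0.06,"ty": 0.3,"tz": -0.02,"ax": 0,"ay": 0,"az": 0},
    {"claw": 0,"tx": -0.06,"ty": 0.4,"tz": -0.02,"ax": 0,"ay": 0,"az": 0},
    {"claw": 0,"tx": -0.06,"ty": 0.5,"tz": -0.02,"ax": 0,"ay": 0,"az": 0},
    {"claw": 0,"tx": -0.06,"ty": 0.5,"tz": -0.02,"ax": 0,"ay": 0,"az": 0},
    {"claw": 0,"tx": -0.06,"ty": 0.5,"tz": -0.02,"ax": 0,"ay": 0,"az": 0},
  ],
)

```text
time: 9.43
eef_pos: [0.5397, -0.1638, 0.1961]
tcp_rot: [0.698, 0.105, 0.262, -0.658]
contact_force: [-7.7, 2.9, 5.9]
opening: 0.285
```

```bash
python3 -c "
from h import *
prog()"
```

```text
t 9.4333 moved from pose7, tool mm [ 0.92 38.96  0.24] drot deg [ 0.01 -0.07 -0.03] F tool [-4.02 -9.22  1.04] tq [0.57 1.14 0.15] open 0.285
```

>>> play_rows(
  steps=[
    {"claw": 0,"tx": -0.05,"ty": 0.1,"tz": 0,"ax": 0,"ay": 0,"az": 0},
    {"claw": 0,"tx": -0.1,"ty": 0.2,"tz": 0.02,"ax": 0,"ay": 0,"az": 0},
    {"claw": 0,"tx": -0.15,"ty": 0.3,"tz": 0.02,"ax": 0,"ay": 0,"az": 0},
    {"claw": 0,"tx": -0.15,"ty": 0.4,"tz": 0.02,"ax": 0,"ay": 0,"az": 0},
    {"claw": 0,"tx": -0.15,"ty": 0.5,"tz": 0.02,"ax": 0,"ay": 0,"az": 0},
    {"claw": 0,"tx": -0.15,"ty": 0.6,"tz": 0.02,"ax": 0,"ay": 0,"az": 0},
    {"claw": 0,"tx": -0.15,"ty": 0.6,"tz": 0.02,"ax": 0,"ay": 0,"az": 0},
    {"claw": 0,"tx": -0.15,"ty": 0.6,"tz": 0.02,"ax": 0,"ay": 0,"az": 0},
  ],
)

```text
time: 10.1
eef_pos: [0.542, -0.1642, 0.1913]
tcp_rot: [0.698, 0.106, 0.263, -0.657]
contact_force: [-8.7, 3.5, 9.2]
opening: 0.291
```

```bash
python3 - <<'E'
from h import *
prog();grab('wrist','w9');grab('side','s9');grab('top','t9');prog()
a=np.load('w9.npz')['img'];b=np.load('s9.npz')['img']
A=cv2.resize(a[195:255,285:350],None,fx=6,fy=6,interpolation=cv2.INTER_CUBIC)
B=cv2.resize(b[240:315,400:470],None,fx=6,fy=6,interpolation=cv2.INTER_CUBIC)
o=np.zeros((450,810,3),np.uint8);o[:360,:390]=A;o[:450,390:810]=B;cv2.imwrite('pics/g1.png',o[:, :800])
for n,f in(('wrist','w9'),('side','s9'),('top','t9')):
    z=np.load(f+'.npz');fitgun(n,z,z['pos'],z['rot'])
E
```

```text
t 10.1 moved from pose7, tool mm [ 0.57 44.34  0.32] drot deg [-0.01 -0.08 -0.16] F tool [ -3.39 -12.62   1.43] tq [0.56 0.96 0.21] open 0.291
t 10.25 moved from pose7, tool mm [ 0.59 44.29  0.33] drot deg [-0.01 -0.08 -0.16] F tool [ -3.27 -13.03   1.27] tq [0.56 0.92 0.22] open 0.289
wrist 1405 92 axis mm: barrel x,z [-0.2   0.09] coupler x,z [0.23 0.81] cost 0.048
side 475 86 axis mm: barrel x,z [2.11 1.3 ] coupler x,z [2.75 2.4 ] cost 0.806
top 257 34 axis mm: barrel x,z [-2.28 -1.08] coupler x,z [-1.82 -0.62] cost 0.369
```

View pics/g1.png

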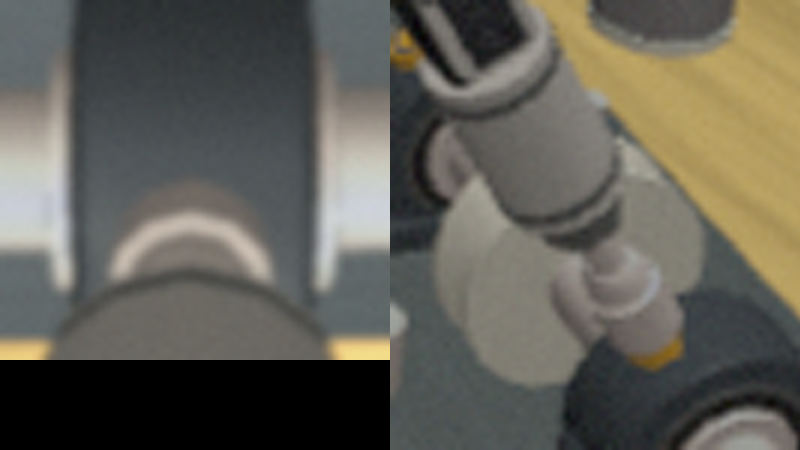

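View pics/s9.png

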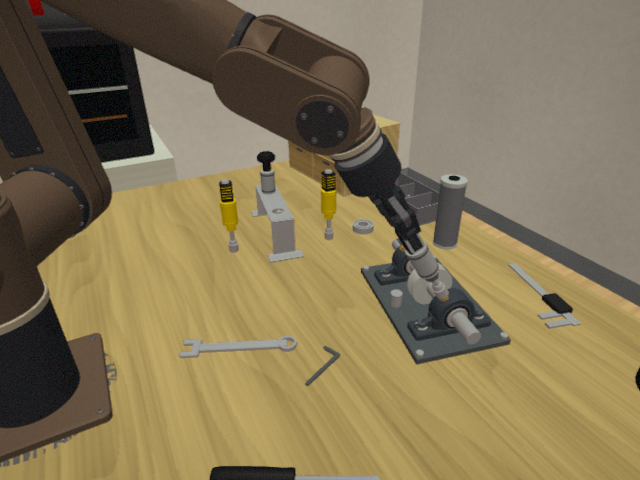

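Side crop: the coupler sits over the ball with only the brass hex [665,355] showing, and the stem between coupler and nut has nearly vanished. The knob gun still stands at [266,165]. I'll hold briefly to confirm it's steady.

>>> play_rows(
  steps=[
    {"claw": 0,"tx": 0,"ty": 0,"tz": 0,"ax": 0,"ay": 0,"az": 0},
    {"claw": 0,"tx": 0,"ty": 0,"tz": 0,"ax": 0,"ay": 0,"az": 0},
    {"claw": 0,"tx": 0,"ty": 0,"tz": 0,"ax": 0,"ay": 0,"az": 0},
    {"claw": 0,"tx": 0,"ty": 0,"tz": 0,"ax": 0,"ay": 0,"az": 0},
    {"claw": 0,"tx": 0,"ty": 0,"tz": 0,"ax": 0,"ay": 0,"az": 0},
    {"claw": 0,"tx": 0,"ty": 0,"tz": 0,"ax": 0,"ay": 0,"az": 0},
  ],
)

```text
time: 10.75
eef_pos: [0.542, -0.1642, 0.1913]
tcp_rot: [0.698, 0.106, 0.263, -0.657]
contact_force: [-9.1, 3.1, 9.0]
opening: 0.288
```

```bash
python3 - <<'E'
from h import *
prog()
# stem: collar/mouth position along tool y in side & wrist clouds vs before (pose 7)
for f in('s7','s9'):
    z=np.load(f+'.npz');uv,P=cloud('side',z['d']);T=R.from_quat(z['rot']).inv().apply(P-z['pos'])
    m=(np.hypot(T[:,0]-.0025,T[:,2]-.002)<.0125)&(T[:,1]>.07)&(T[:,1]<.15)
    r=np.hypot(T[:,0]-.0025,T[:,2]-.002)
    print(f,[(y,int((r[m&(abs(T[:,1]*1000-y)<1.5)].mean()*1e4))/10 if (m&(abs(T[:,1]*1000-y)<1.5)).sum()>3 else None) for y in range(72,146,3)])
E
```

```text
t 10.75 moved from pose7, tool mm [ 0.59 44.29  0.31] drot deg [-0.01 -0.07 -0.16] F tool [ -3.72 -12.59   0.97] tq [0.54 0.93 0.21] open 0.288
s7 [(72, 11.0), (75, 10.8), (78, None), (81, None), (84, 5.2), (87, 5.6), (90, 5.1), (93, 5.7), (96, 5.6), (99, 5.6), (102, 5.2), (105, 6.6), (108, 8.4), (111, 8.6), (114, 9.8), (117, 10.6), (120, 10.7), (123, 10.5), (126, 10.7), (129, 10.6), (132, 9.8), (135, None), (138, None), (141, None), (144, None)]
s9 [(72, 11.3), (75, 10.7), (78, 10.5), (81, None), (84, 5.8), (87, 5.3), (90, 5.4), (93, 5.6), (96, 7.3), (99, 8.5), (102, 9.2), (105, 10.0), (108, 10.7), (111, 10.4), (114, 10.6), (117, 10.3), (120, 10.3), (123, 9.1), (126, 7.5), (129, 7.6), (132, 9.2), (135, 9.9), (138, None), (141, None), (144, None)]
```

The depth profile shows the coupler moved about 9–10 mm towards the barrel, and the pose is steady. Handing in.

```bash
python3 -c "
from plant import ctrl
print(ctrl.sign_off())"
```

```text
the job is handed in; nothing more can be done
None
```

I lifted the square-grip coupler gun out of the stand and pressed it along the 30° tilted nipple until it snapped on. I handed in at about 10.8 s with the gripper still holding and pressing. No verdict came back, so the result below rests on my own last checks.

- **Snap:** at 32.4 mm of advance the axial force showed an extra pull of about 3.4 N, which fits the jaws snapping. The spring preload then appeared at 34.5 mm, where I had predicted the home position. I read the snap from force and position, because the ball was hidden inside the coupler.
- **Squareness:** the tool was within 0.5° of the nipple axis, and the gun sits another 0.5–1° off the tool. Before entry the sideways offset was within about 1 mm.
- **Stem:** travel past home was 9.8 mm, and the depth profile showed the coupler moved in about 9–10 mm. The final axial push of about 16 N would suggest 11–12 mm. These disagree a little, but all are above 7 mm and below the 14 mm stop.
- **Force:** the highest push I read was about 16 N, far below the 60 N limit. A side load of about 3.5 N remained. I could not fully remove it, because the arm gives slightly under load.
- **Grip and pointed gun:** the grip was steady at 0.29 opening, and the pointed gun looked undisturbed in the last side view.

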